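Set up a drain pipe on graded saddles

ROBOT

A 6-joint arm with a two-finger parallel gripper is mounted at the origin on a cart in front of the work surface, level with it; the furniture and walls round the work are solid. World frame = base frame: x ahead of the robot, y to its left, z up, the work surface at z = 0. Lengths are in m, angles in rad, forces in N, time in s.
With the tool pointing down it reaches from about 0.325 to 0.75 m from the base axis. Payload 7.6 kg.
Tool frame: the origin (TCP) lies at the very end of the fingers, on their centre line; the grasp point (between the pads) lies 19 mm behind it; z points along the fingers, y is the line along which they close (so a half turn about z gives the same grasp; the last joint's range is limited). The gripper opens to 85 mm and grips with 20 to 120 N. Pads are 22 mm wide; open, the fingers measure 114 mm over their backs; the gripper's body (76 mm by 85 mm) begins 54 mm behind the grasp point. The pads swing forward as they close: fully open they stand 13 mm farther back than shut.
Start: joints at [-1.405, 0.052, 1.401, -0, 1.689, -0.07], TCP at [0.123, -0.51, 0.231] pointing down, gripper open.
Joint ranges: [-2.9, 2.9], [-0.91, 2.17], [0.12, 2.37], [-1.06, 4.2], [0.26, 2.73], [-2.93, 2.93]. Speed limits (rad/s): [2.57, 2.57, 3.01, 3.14, 3.14, 3.14].

INTERFACE

Orientations are given as [roll, pitch, yaw] about the fixed x, y, z axes, in that order (R = Rz(yaw) Ry(pitch) Rx(roll)).
In Python, from bench import bot gives the robot as it stands. The module is installed in compiled form; this text tells all that it offers.
- The arm moves only by the tool send_rows, never from a script. Its argument "plan" is a list of rows, each an object of numbers: "jaw": the closure, from 0 (fully open) to 1 (shut); "tx", "ty", "tz": the shift along the tool's x, y, z as a fraction of full scale; "rx", "ry", "rz": the turn, a rotation vector about the tool's x, y, z as a fraction of full scale. In form: [{"jaw": .., "tx": .., "ty": .., "tz": .., "rx": .., "ry": .., "rz": ..}, ...]. A call has exactly 5 rows; each row shifts and turns the commanded pose from where the row before left it, along the tool's axes as they then stand; what a row does not reach is not made up. Full scale, the value 1, is 50 mm for a shift and 0.1 rad for a turn. A row lasts 1/10 s, in which the tool goes at most 50 mm and 8.59 degrees, less where a joint would pass 70% of its speed; a pose out of reach is approached as far as the arm can. A call with a number of a shift or a turn outside -1 to 1 is refused whole. A call with a gripper value outside its range is refused whole. The fingers move at their own pace and stop on an object; "grip_force" is the grip in N (left out, the last holds). Time passes only in rows, so rows that do not move let the fingers close, or fill a call up. It gives the time, the measured TCP pose, the force, the opening and the grip force at its end, in the units of the state.
- bot.observe(): the state, without advancing time (a new reading comes with each control period).
- bot.read_camera(name): name is "side" or "top" or "wrist"; returns the picture (480x640x3 uint8, blue, green, red); there is no depth.
- bot.camera_model(name): a dict with "fx", "fy", "cx", "cy" (pixels), "world_to_cam" (4x4, takes a point from world to camera coordinates). Camera axes: x right, y down, z forward; pixel columns grow to the right and rows downward; lengths in m; the calibration is good to about 2 mm. A picture is of the moment at which its call begins: read the wrist's pose just before it. camera_model takes no time and is no camera call; for the wrist camera it gives the pose at the moment of the call.
- bot.close_job(): hands the job in; it is judged then, once.
Trained networks look in the newest picture that a camera, given by its name, has taken for a name from the list of things; names that differ only in an ending like _2 or _b are one class to them, and where a whole thing is asked for, a point or a joint stands for the part that bears it (a point fixed in the world has none). Each returns a list of dicts, best first, with "confidence" (0 to 1); they miss things now and then, are a little off and sometimes report something else, mostly with a low value. They report only what shows in the picture. A call takes as long as a camera call. They do not tell look-alikes from the thing itself.
- bot.search_frame(camera, thing): "position" ([x, y, z] in m, in world coordinates, good to about 4 mm: the middle of the surface that is visible of it).
- bot.landmark_of(camera, thing): "position" ([x, y, z] in m, in world coordinates, good to about 4 mm: a listed point, or the origin of a listed thing).
The state is a dict: "clock": time; "joint_pos": joint angles; "qd": joint speeds; "effort": joint torques, N m; "ee_pos": TCP position; "tcp_rot": TCP orientation; "ft_force": force on the tool from outside, world axes, zero at the start; "ft_torque": the same for the moment, N m; "grip_width": finger opening in m; "gripper_force": force on a finger pad.
Only numpy, scipy, OpenCV 4.12 (cv2) and the standard library are available. Lean on these libraries where they do the work, as an engineer would, in place of code of your own. Each camera call takes 0.05 s, during which the arm holds its last target. There are 200 camera calls.

TASK

Set up the drain pipe so that it falls evenly towards the square yellow cup: stand the four grey saddles upright in the four pockets of the aluminium base plate in order of height, the shortest next to the cup and the tallest at the other end, with their V-grooves in line along the plate, then lay the white pipe in all four grooves so that its low end is over the middle of the cup. Leave the cup where it is.

Things in the scene. Friction and masses are not known exactly. Their poses are not given: they have to be found in the camera images.
- base_plate: Aluminium base plate screwed to the worktop, 82 mm along its x, 292 mm along its y, 16 mm thick. In its top four equal square pockets at x = 0, y = -105, -35, +35 and +105 mm in its frame; each 52 x 52 mm with a 4 mm bevelled mouth, 9 mm deep, its floor 7 mm above the worktop. Origin: centre of the underside, z up. A tall oven (front at x = 0.62) stands behind to its left.
- saddle_1: The shortest of four loose grey printed pipe saddles, 64 mm tall: square foot 46 x 46 x 8 mm, slim column, V-head on top. Head: 40 mm wide along x (flat upright cheeks, grip here), 20 mm along y, from 41 to 64 mm up. Its 90 degree V runs along y, 28 mm wide, 14 mm deep, bottom 50 mm up. Origin: centre of the foot's underside, z up; a half turn about z makes no difference. 95 g.
- saddle_2: The second shortest of four loose grey printed pipe saddles, 78 mm tall: square foot 46 x 46 x 8 mm, slim column, V-head on top. Head: 40 mm wide along x (flat upright cheeks, grip here), 20 mm along y, from 55 to 78 mm up. Its 90 degree V runs along y, 28 mm wide, 14 mm deep, bottom 64 mm up. Origin: centre of the foot's underside, z up; a half turn about z makes no difference. 99 g.
- saddle_3: The second tallest of four loose grey printed pipe saddles, 92 mm tall: square foot 46 x 46 x 8 mm, slim column, V-head on top. Head: 40 mm wide along x (flat upright cheeks, grip here), 20 mm along y, from 69 to 92 mm up. Its 90 degree V runs along y, 28 mm wide, 14 mm deep, bottom 78 mm up. Origin: centre of the foot's underside, z up; a half turn about z makes no difference. 103 g.
- saddle_4: The tallest of four loose grey printed pipe saddles, 106 mm tall: square foot 46 x 46 x 8 mm, slim column, V-head on top. Head: 40 mm wide along x (flat upright cheeks, grip here), 20 mm along y, from 83 to 106 mm up. Its 90 degree V runs along y, 28 mm wide, 14 mm deep, bottom 92 mm up. Origin: centre of the foot's underside, z up; a half turn about z makes no difference. 108 g.
- pipe: White plastic pipe, loose (it can roll), 25 mm diameter, 380 mm long, about 110 g. Origin: middle of its length, on its axis, which is its y; both ends alike. Laid in the saddles it slopes 1 in 5 (0.197 rad), its middle over the plate's centre about 98 mm above the worktop. Held at the middle from above, the fingers come between the two middle saddles (50 mm gap).
- pipe_a (a point): Centre of the pipe's end at y = -190 mm in the pipe's frame.
- pipe_b (a point): Centre of the pipe's end at y = +190 mm in the pipe's frame.
- catch_cup: Open square pale yellow plastic cup, 50 x 50 mm, 34 mm high, loose. It stands on the plate's long centre line (its y axis) beyond one end or the other, 185 mm from the plate's centre. Origin: centre of the underside. Beyond the other end stands a round white coupler, 34 mm across, 44 mm high, no part of the job; the pipe passes over it.
Things that resemble listed ones, but are neither listed nor needed, are in the scene too. What is shaped like the saddle_1 but green is not meant.

How it is judged:
On the way:
1. the four saddles stand in their pockets in order of height (x of saddle_1 in the frame of base_plate between -0.008 and 0.008 m and z of each of saddle_1, saddle_2, saddle_3, saddle_4 in the frame of base_plate below 0.0105 m and angle between each of saddle_1, saddle_2, saddle_3, saddle_4's own z axis and vertical below 0.08 rad and angle between the y axis of each of saddle_1, saddle_2, saddle_3, saddle_4 and the y axis of base_plate, either way round below 0.2 rad and x of saddle_2 in the frame of base_plate between -0.008 and 0.008 m and x of saddle_3 in the frame of base_plate between -0.008 and 0.008 m and x of saddle_4 in the frame of base_plate between -0.008 and 0.008 m and ((y of catch_cup in the frame of base_plate above 0.1 m and y of saddle_1 in the frame of base_plate between 0.097 and 0.113 m and y of saddle_2 in the frame of base_plate between 0.027 and 0.043 m and y of saddle_3 in the frame of base_plate between -0.043 and -0.027 m and y of saddle_4 in the frame of base_plate between -0.113 and -0.097 m) or (y of catch_cup in the frame of base_plate below -0.1 m and y of saddle_1 in the frame of base_plate between -0.113 and -0.097 m and y of saddle_2 in the frame of base_plate between -0.043 and -0.027 m and y of saddle_3 in the frame of base_plate between 0.027 and 0.043 m and y of saddle_4 in the frame of base_plate between 0.097 and 0.113 m))), for 0.2 s.
At the end, for the whole second after the job is handed in: Saddles upright in the pockets (foot down to 3.5 mm, V in line to 0.2 rad), shortest by the cup, rising to the tallest; pipe in the grooves (middle within 8 mm of centre line), low end 50-71 mm high and within 28 mm of the cup's centre, high end 124-146 mm; cup moved under 20 mm; all at rest (all of step 1 and x of pipe in the frame of base_plate between -0.008 and 0.008 m and ((horizontal distance between pipe_a and catch_cup below 0.028 m and height (world z) of pipe_a between 0.0495 and 0.0715 m and height (world z) of pipe_b between 0.124 and 0.146 m) or (horizontal distance between pipe_b and catch_cup below 0.028 m and height (world z) of pipe_b between 0.0495 and 0.0715 m and height (world z) of pipe_a between 0.124 and 0.146 m)) and linear speed of each of pipe, saddle_1, saddle_2, saddle_3, saddle_4 below 0.02 m/s and distance of catch_cup from where it was at the start of the episode below 0.02 m); the robot touches nothing.
It also fails if it takes over 128 s, if anything falls off the work surface, if the arm or the gripper's body presses on something with over 40 N, if the wrist force passes 120 N, or if a joint passes its speed limit or range.

## Working session

There is one attempt and no reset: what is moved stays moved. The work goes in short steps, Python scripts to look and compute and a tool call to move; the robot and the scene stay as the last step left them, time stands still between calls to the robot, and variables do not carry over. Pictures are saved under pics/ and viewed, at most 17 in all, crops included, and the job is handed in when it is done.

Besides the shell and the picture viewer there is one more tool, called after "Emit:" by a JSON object that holds its "fn" and its "kwargs". send_rows: Moves the arm, as the interface text tells. Shift numbers are shares of 50 mm and turn numbers shares of 0.1 rad, none past 1 either way. Its arguments: {"type":"object","properties":{"plan":{"type":"array"},"grip_force":{"type":"number"}},"required":["plan"]}

```bash
mkdir -p pics; python3 - <<'E'
from bench import bot
import cv2,numpy as np
for c in("top","side"):
    cv2.imwrite(f"pics/{c}0.png",bot.read_camera(c))
    m=bot.camera_model(c);print(c,m["fx"],m["cx"],m["cy"],np.round(m["world_to_cam"],3).tolist())
    for t in("base_plate","saddle_1","pipe","catch_cup"):
        print(t,[(np.round(d["position"],3).tolist(),round(d["confidence"],2)) for d in bot.landmark_of(c,t)])
s=bot.observe();print(s["clock"],s["ee_pos"],s["tcp_rot"])
E
```

```text
top 599.0019434427385 317.1836439072994 234.89437231548027 [[0.005, -1.0, -0.005, 0.03], [-0.991, -0.004, -0.13, 0.482], [0.13, 0.006, -0.991, 1.524], [0.0, 0.0, 0.0, 1.0]]
base_plate [([0.562, -0.288, 0.0], 0.58), ([0.456, 0.498, 0.011], 0.38)]
saddle_1 [([0.434, -0.381, -0.0], 0.92), ([0.446, -0.287, 0.001], 0.79), ([0.453, 0.05, 0.006], 0.77), ([0.445, -0.128, 0.0], 0.64), ([0.438, -0.048, 0.002], 0.58)]
pipe [([0.475, 0.307, 0.01], 0.76), ([0.5, 0.116, 0.013], 0.76), ([0.456, 0.5, 0.011], 0.69)]
catch_cup [([0.568, -0.104, -0.0], 0.79)]
side 568.6280988729053 315.342791438277 232.82948712755473 [[-0.998, 0.067, -0.008, 0.488], [0.051, 0.666, -0.744, -0.006], [-0.045, -0.743, -0.668, 1.895], [0.0, 0.0, 0.0, 1.0]]
base_plate [([0.565, -0.287, -0.0], 0.59)]
saddle_1 [([0.435, -0.05, -0.002], 0.8), ([0.442, -0.284, -0.0], 0.71), ([0.436, -0.377, 0.001], 0.61), ([0.457, 0.052, -0.001], 0.5), ([0.445, -0.132, -0.0], 0.49)]
pipe [([0.478, 0.306, 0.015], 0.97), ([0.454, 0.494, 0.016], 0.97), ([0.493, 0.119, 0.01], 0.68)]
catch_cup [([0.568, -0.104, 0.002], 0.6), ([0.448, -0.129, 0.001], 0.35)]
0.5 [ 0.12266028 -0.51046576  0.23127241] [-3.14158987e+00 -5.31839501e-06  2.35798339e-01]
```

View pics/top0.png

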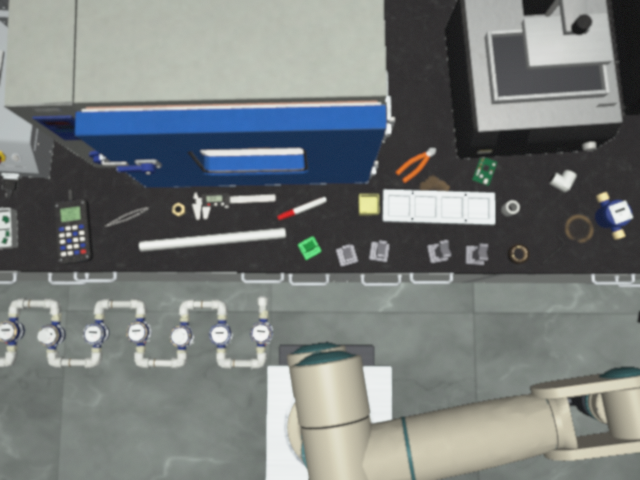

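View pics/side0.png

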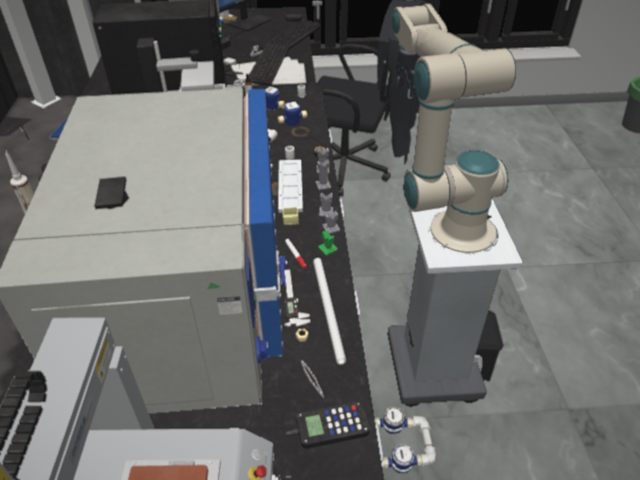

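Emit:
{"fn": "send_rows", "kwargs": {"plan": [{"jaw": 0,"rz": -1},{"jaw": 0,"rz": -1},{"jaw": 0,"rz": -1},{"jaw": 0,"rz": -1},{"jaw": 0,"rz": -1}]}}

```text
invalid input
```

Emit:
{"fn": "send_rows", "kwargs": {"plan": [{"jaw": 0,"rz": -1},{"jaw": 0,"rz": -1},{"jaw": 0,"rz": -1},{"jaw": 0,"rz": -1},{"jaw": 0,"rz": -1}]}}

```text
invalid input
```

Emit:
{"fn": "send_rows", "kwargs": {"plan": [{"jaw": 0,"rz": -1},{"jaw": 0,"rz": -1},{"jaw": 0,"rz": -1},{"jaw": 0,"rz": -0.35},{"jaw": 0}]}}

```text
invalid input
```

Emit:
{"fn": "send_rows", "kwargs": {"plan": [{"jaw": 0,"tx": 0.42,"ty": 0.65,"tz": -0.26},{"jaw": 0,"tx": 0.42,"ty": 0.65,"tz": -0.26},{"jaw": 0,"tx": 0.42,"ty": 0.65,"tz": -0.26},{"jaw": 0,"tx": 0.42,"ty": 0.65,"tz": -0.26},{"jaw": 0,"tx": 0.42,"ty": 0.65,"tz": -0.26}]}}

```text
invalid input
```

Emit:
{"fn": "send_rows", "kwargs": {"plan": [{"jaw": 0,"tx": 0.42,"ty": 0.65,"tz": -0.26},{"jaw": 0,"tx": 0.42,"ty": 0.65,"tz": -0.26},{"jaw": 0,"tx": 0.42,"ty": 0.65,"tz": -0.26},{"jaw": 0,"tx": 0.42,"ty": 0.65,"tz": -0.26},{"jaw": 0,"tx": 0.42,"ty": 0.65,"tz": -0.26}]}}

```text
invalid input
```

```bash
python3 - <<'E'
from bench import bot
import cv2,numpy as np
m=bot.camera_model("wrist");cv2.imwrite("pics/w1.png",bot.read_camera("wrist"))
print(m["fx"],np.round(np.linalg.inv(m["world_to_cam"]),3).tolist())
s=bot.observe();print(s["clock"],s["ee_pos"],s["tcp_rot"],s["joint_pos"])
E
```

```text
406.12260556183605 [[0.234, -0.937, -0.26, 0.188], [-0.972, -0.225, -0.064, -0.495], [0.001, 0.267, -0.964, 0.374], [0.0, 0.0, 0.0, 1.0]]
0.55 [ 0.12267181 -0.51048568  0.23133377] [3.14147498e+00 6.63876270e-06 2.35729375e-01] [-1.40530596e+00  5.21726016e-02  1.40070775e+00  1.64718676e-06
  1.68859445e+00 -7.02388179e-02]
```

View pics/w1.png

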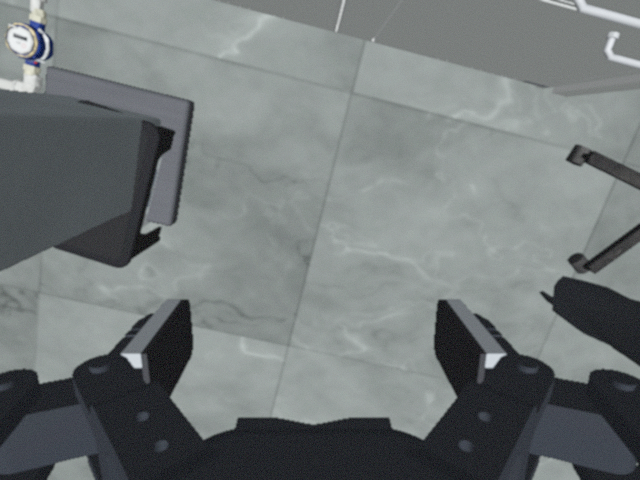

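Emit:
{"fn": "send_rows", "kwargs": {"plan": [{"jaw": 0,"tx": 0,"ty": 0,"tz": 0,"rx": 0,"ry": 0,"rz": -1},{"jaw": 0,"tx": 0,"ty": 0,"tz": 0,"rx": 0,"ry": 0,"rz": -1},{"jaw": 0,"tx": 0,"ty": 0,"tz": 0,"rx": 0,"ry": 0,"rz": -1},{"jaw": 0,"tx": 0,"ty": 0,"tz": 0,"rx": 0,"ry": 0,"rz": -1},{"jaw": 0,"tx": 0,"ty": 0,"tz": 0,"rx": 0,"ry": 0,"rz": -1}]}}

```text
clock: 1.05
ee_pos: [0.1227, -0.5105, 0.2313]
tcp_rot: [3.141, 0.0, 0.74]
ft_force: [-0.1, -0.0, -0.1]
grip_width: 0.0854
gripper_force: 0.0
```

Emit:
{"fn": "send_rows", "kwargs": {"plan": [{"jaw": 0,"tx": 0,"ty": 0,"tz": 0,"rx": 0,"ry": 0,"rz": -1},{"jaw": 0,"tx": 0,"ty": 0,"tz": 0,"rx": 0,"ry": 0,"rz": -1},{"jaw": 0,"tx": 0,"ty": 0,"tz": 0,"rx": 0,"ry": 0,"rz": -1},{"jaw": 0,"tx": 0,"ty": 0,"tz": 0,"rx": 0,"ry": 0,"rz": -1},{"jaw": 0,"tx": 0,"ty": 0,"tz": 0,"rx": 0,"ry": 0,"rz": -1}]}}

```text
clock: 1.55
ee_pos: [0.1227, -0.5105, 0.2313]
tcp_rot: [3.142, 0.0, 1.24]
ft_force: [-0.4, -0.4, -1.1]
grip_width: 0.0856
gripper_force: 0.0
```

Emit:
{"fn": "send_rows", "kwargs": {"plan": [{"jaw": 0,"tx": 0,"ty": 0,"tz": 0,"rx": 0,"ry": 0,"rz": -1},{"jaw": 0,"tx": 0,"ty": 0,"tz": 0,"rx": 0,"ry": 0,"rz": -1},{"jaw": 0,"tx": 0,"ty": 0,"tz": 0,"rx": 0,"ry": 0,"rz": -1},{"jaw": 0,"tx": 0,"ty": 0,"tz": 0,"rx": 0,"ry": 0,"rz": -0.35},{"jaw": 0,"tx": 0,"ty": 0,"tz": 0,"rx": 0,"ry": 0,"rz": 0}]}}

```text
clock: 2.05
ee_pos: [0.1227, -0.5105, 0.2313]
tcp_rot: [3.142, 0.0, 1.571]
ft_force: [0.3, 0.1, -0.1]
grip_width: 0.0856
gripper_force: 0.0
```

Emit:
{"fn": "send_rows", "kwargs": {"plan": [{"jaw": 0,"tx": 0.42,"ty": 0.65,"tz": -0.26,"rx": 0,"ry": 0,"rz": 0},{"jaw": 0,"tx": 0.42,"ty": 0.65,"tz": -0.26,"rx": 0,"ry": 0,"rz": 0},{"jaw": 0,"tx": 0.42,"ty": 0.65,"tz": -0.26,"rx": 0,"ry": 0,"rz": 0},{"jaw": 0,"tx": 0.42,"ty": 0.65,"tz": -0.26,"rx": 0,"ry": 0,"rz": 0},{"jaw": 0,"tx": 0.42,"ty": 0.65,"tz": -0.26,"rx": 0,"ry": 0,"rz": 0}]}}

```text
clock: 2.55
ee_pos: [0.2863, -0.4044, 0.297]
tcp_rot: [3.141, 0.0, 1.569]
ft_force: [0.1, -1.1, 0.0]
grip_width: 0.0855
gripper_force: 0.0
```

Emit:
{"fn": "send_rows", "kwargs": {"plan": [{"jaw": 0,"tx": 0.42,"ty": 0.65,"tz": -0.26,"rx": 0,"ry": 0,"rz": 0},{"jaw": 0,"tx": 0.42,"ty": 0.65,"tz": -0.26,"rx": 0,"ry": 0,"rz": 0},{"jaw": 0,"tx": 0.42,"ty": 0.65,"tz": -0.26,"rx": 0,"ry": 0,"rz": 0},{"jaw": 0,"tx": 0.42,"ty": 0.65,"tz": -0.26,"rx": 0,"ry": 0,"rz": 0},{"jaw": 0,"tx": 0.42,"ty": 0.65,"tz": -0.26,"rx": 0,"ry": 0,"rz": 0}]}}

```text
clock: 3.05
ee_pos: [0.4489, -0.2994, 0.362]
tcp_rot: [3.141, 0.0, 1.569]
ft_force: [0.6, -1.2, 0.1]
grip_width: 0.085
gripper_force: 0.0
```

```bash
python3 - <<'E'
from bench import bot
import cv2,numpy as np
m=bot.camera_model("wrist");im=bot.read_camera("wrist");cv2.imwrite("pics/w2.png",im)
np.savez("w2.npz",im=im,**{k:m[k] for k in m})
print(m["fx"],np.round(np.linalg.inv(m["world_to_cam"]),3).tolist())
s=bot.observe();print(s["clock"],s["ee_pos"],s["tcp_rot"],s["joint_pos"])
for t in("base_plate","saddle_1","catch_cup"):
    print(t,[(np.round(d["position"],4).tolist(),round(d["confidence"],2)) for d in bot.landmark_of("wrist",t)])
E
```

```text
406.12260556183605 [[1.0, -0.002, 0.0, 0.448], [-0.001, -0.963, -0.269, -0.232], [0.001, 0.269, -0.963, 0.505], [0.0, 0.0, 0.0, 1.0]]
3.1 [ 0.45257846 -0.29638124  0.36361989] [3.13753161e+00 1.38069094e-04 1.57427398e+00] [-0.64927846  0.10985253  1.07815122  0.00253742  1.95027779 -0.65181253]
base_plate [([0.5607, -0.2895, 0.0009], 0.92)]
saddle_1 [([0.4404, -0.3798, 0.0023], 0.84), ([0.4457, -0.1291, -0.0008], 0.56)]
catch_cup [([0.5716, -0.1052, 0.0015], 0.96), ([0.4409, -0.3807, 0.0038], 0.35)]
```

View pics/w2.png

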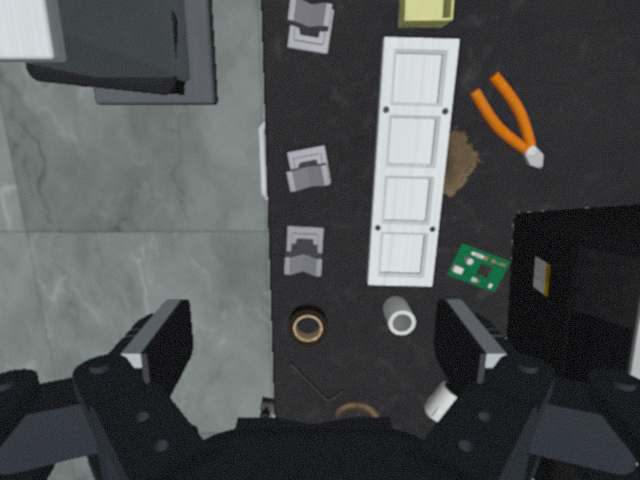

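Emit:
{"fn": "send_rows", "kwargs": {"plan": [{"jaw": 0,"tx": 0.6,"ty": 0,"tz": 0,"rx": 0,"ry": 0,"rz": 0},{"jaw": 0,"tx": 0.8,"ty": 0,"tz": 0,"rx": 0,"ry": 0,"rz": 0},{"jaw": 0,"tx": 0.6,"ty": 0,"tz": 0,"rx": 0,"ry": 0,"rz": 0},{"jaw": 0,"tx": 0.2,"ty": 0,"tz": 0,"rx": 0,"ry": 0,"rz": 0},{"jaw": 0,"tx": 0,"ty": 0,"tz": 0,"rx": 0,"ry": 0,"rz": 0}]}}

```text
clock: 3.75
ee_pos: [0.4471, -0.1904, 0.3614]
tcp_rot: [3.141, 0.001, 1.571]
ft_force: [0.0, 0.0, -0.2]
grip_width: 0.0852
gripper_force: 0.0
```

```bash
cat > h.py <<'E'
import cv2,numpy as np
from bench import bot
def snap(name,cam="wrist"):
    m=bot.camera_model(cam);im=bot.read_camera(cam)
    cv2.imwrite(f"pics/{name}.png",im);np.savez(name+".npz",im=im,**{k:m[k] for k in m})
def load(name):
    d=np.load(name+".npz");return d
def proj(d,P):
    P=np.atleast_2d(P);c=P@d["world_to_cam"][:3,:3].T+d["world_to_cam"][:3,3]
    return np.c_[d["fx"]*c[:,0]/c[:,2]+d["cx"],d["fy"]*c[:,1]/c[:,2]+d["cy"]]
def unproj(d,uv,z):
    T=np.linalg.inv(d["world_to_cam"]);uv=np.atleast_2d(uv)
    r=np.c_[(uv[:,0]-d["cx"])/d["fx"],(uv[:,1]-d["cy"])/d["fy"],np.ones(len(uv))]@T[:3,:3].T
    return T[:3,3]+r*((z-T[2,3])/r[:,2])[:,None]
def box(cx,cy,yaw,sx,sy,z0,z1):
    c,s=np.cos(yaw),np.sin(yaw)
    return np.array([[cx+c*a*sx/2-s*b*sy/2,cy+s*a*sx/2+c*b*sy/2,z] for a in(-1,1) for b in(-1,1) for z in(z0,z1)])
S=8
def sil(d,boxes,x0,y0,w,h):
    """antialiased silhouette of union of boxes"""
    m=np.zeros((h*4,w*4),np.uint8)
    for b in boxes:
        q=(proj(d,b)-[x0,y0]+.5)*4
        cv2.fillConvexPoly(m,cv2.convexHull(np.round(q*16).astype(np.int32)),255,cv2.LINE_8,4)
    return cv2.resize(m,(w,h),interpolation=cv2.INTER_AREA)/255.
E
python3 - <<'E'
from h import *
from scipy.optimize import minimize
snap("w3")
s=bot.observe();print(s["clock"],s["ee_pos"],s["tcp_rot"])
def sat(s,x,y,yaw,H):return [box(x,y,yaw,.046,.046,0,.008),box(x,y,yaw,.018,.018,.008,H-.02),box(x,y,yaw,.04,.02,H-.023,H)]
for nm in("w2","w3"):
    d=load(nm);im=cv2.GaussianBlur(d["im"],(3,3),0).astype(float)
    g=np.clip((im.max(2)-45)/65,0,1)  # bright vs dark worktop
    print(nm)
    for x,y in((.435,-.38),(.444,-.286),(.445,-.13),(.436,-.049)):
        u,v=proj(d,[x,y,.04])[0].astype(int);W=90;x0,y0=u-W//2,v-W//2
        if x0<0 or y0<0 or y0+W>480: continue
        t=g[y0:y0+W,x0:x0+W]
        yy,xx=np.mgrid[:W,:W];
        # ignore pixels off worktop (x<0.405)
        wp=unproj(d,np.c_[(xx+x0).ravel(),(yy+y0).ravel()].astype(float),0).reshape(W,W,3)
        wt=((np.hypot(wp[...,0]-x,wp[...,1]-y)<.08)&(wp[...,0]>.40)&(wp[...,0]<.505))
        R=[]
        for H in(.064,.078,.092,.106):
            f=lambda p:(np.abs(sil(d,sat(0,x+p[0]*.01,y+p[1]*.01,p[2]*.1,H),x0,y0,W,W)-t)*wt).sum()
            r=min((minimize(f,[a*.7,b*.7,w],method="Nelder-Mead",options=dict(initial_simplex=np.array([[a*.7,b*.7,w],[a*.7+.6,b*.7,w],[a*.7,b*.7+.6,w],[a*.7,b*.7,w+1]]))) for a in(-1,1) for b in (-1,1) for w in(-1.5,1.5)),key=lambda r:r.fun)
            R.append((round(r.fun,1),int(H*1e3),round(x+r.x[0]*.01,4),round(y+r.x[1]*.01,4),round(r.x[2]*.1,3)))
        print(sorted(R))
E
```

```text
3.8 [ 0.4472207  -0.19120312  0.36118042] [-3.14144490e+00  5.29713742e-04  1.56989331e+00]
w2
[(np.float64(543.9), 92, np.float64(0.4374), np.float64(-0.3815), np.float64(-0.055)), (np.float64(604.0), 78, np.float64(0.4372), np.float64(-0.3829), np.float64(-0.02)), (np.float64(659.6), 106, np.float64(0.4376), np.float64(-0.3773), np.float64(-0.022)), (np.float64(758.4), 64, np.float64(0.4371), np.float64(-0.387), np.float64(-0.021))]
[(np.float64(336.9), 106, np.float64(0.4434), np.float64(-0.2839), np.float64(0.2)), (np.float64(394.8), 92, np.float64(0.4434), np.float64(-0.2845), np.float64(0.216)), (np.float64(423.2), 78, np.float64(0.4435), np.float64(-0.2845), np.float64(0.211)), (np.float64(442.7), 64, np.float64(0.4436), np.float64(-0.2842), np.float64(0.196))]
w3
[(np.float64(834.3), 92, np.float64(0.437), np.float64(-0.3822), np.float64(-0.043)), (np.float64(897.4), 78, np.float64(0.4374), np.float64(-0.384), np.float64(-0.014)), (np.float64(907.9), 106, np.float64(0.4374), np.float64(-0.3827), np.float64(-0.017)), (np.float64(1112.3), 64, np.float64(0.4372), np.float64(-0.3
[... 350 characters left out ...]
float64(0.206))]
[(np.float64(563.7), 92, np.float64(0.4454), np.float64(-0.1305), np.float64(-0.144)), (np.float64(565.5), 106, np.float64(0.4454), np.float64(-0.1303), np.float64(-0.158)), (np.float64(590.4), 78, np.float64(0.4454), np.float64(-0.1305), np.float64(-0.154)), (np.float64(600.4), 64, np.float64(0.4454), np.float64(-0.1304), np.float64(-0.156))]
[(np.float64(488.5), 78, np.float64(0.435), np.float64(-0.0462), np.float64(0.301)), (np.float64(513.1), 64, np.float64(0.435), np.float64(-0.0455), np.float64(0.302)), (np.float64(569.6), 92, np.float64(0.4352), np.float64(-0.049), np.float64(0.302)), (np.float64(678.9), 106, np.float64(0.436), np.float64(-0.0518), np.float64(0.291))]
```

View pics/w3.png

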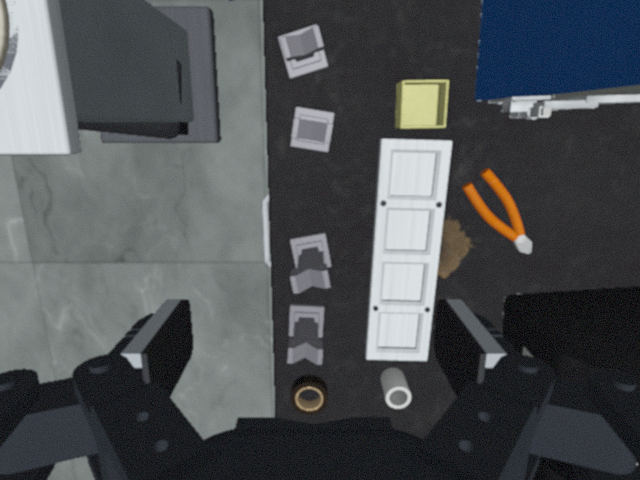

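```bash
cat >> h.py <<'E'
def prism(x,y,yaw,poly,y2):
    c,s=np.cos(yaw),np.sin(yaw)
    return np.array([[x+c*a-s*b,y+s*a+c*b,z] for a,z in poly for b in(-y2,y2)])
def saddle(x,y,yaw,H):
    L=[(-.02,H-.023),(-.02,H),(-.014,H),(0,H-.014),(0,H-.023)]
    return [box(x,y,yaw,.046,.046,0,.008),box(x,y,yaw,.018,.018,.008,H-.02),prism(x,y,yaw,L,.01),prism(x,y,yaw,[(-a,z) for a,z in L],.01)]
E
python3 - <<'E'
from h import *
from scipy.optimize import minimize
def fit(f,starts,sx):
    return min((minimize(f,w,method="Nelder-Mead",options=dict(initial_simplex=np.vstack([w]+[np.array(w)+e for e in np.diag(sx)]))) for w in starts),key=lambda r:r.fun)
PAD=60
snap("t1","top")
def prep(nm):
    d=dict(load(nm));im=cv2.copyMakeBorder(d["im"],PAD,0,0,0,cv2.BORDER_REPLICATE);d["cy"]=d["cy"]+PAD
    return d,im.astype(float)
for nm in("w2","w3","t1"):
    d,im=prep(nm);g=np.clip((im.max(2)-50)/70,0,1);print(nm)
    for x,y,w in((.437,-.382,-.05),(.4434,-.2845,.2),(.4454,-.1304,-.15),(.435,-.047,.3)):
        W=90 if nm[0]=="w" else 44
        u,v=proj(d,[x,y,.04])[0].astype(int);x0,y0=u-W//2,v-W//2
        if x0<0 or y0<0 or v<PAD: continue
        t=g[y0:y0+W,x0:x0+W]
        yy,xx=np.mgrid[:W,:W]
        wp=unproj(d,np.c_[(xx+x0).ravel(),(yy+y0).ravel()].astype(float),0).reshape(W,W,3)
        wt=((np.hypot(wp[...,0]-x,wp[...,1]-y)<.07)&(wp[...,0]>.402)&(wp[...,0]<.505)&(yy+y0>=PAD))
        R=[]
        for H in(.064,.078,.092,.106):
            f=lambda p:(np.abs(sil(d,saddle(x+p[0]*.01,y+p[1]*.01,p[2]*.1,H),x0,y0,W,W)-t)*wt).sum()
            r=fit(f,[[0,0,w*10],[.3,.4,w*10-.5],[-.3,-.4,w*10+.5]],[.5,.5,.7])
            R.append([float(round(q,4)) for q in(r.fun,H,x+r.x[0]*.01,y+r.x[1]*.01,r.x[2]*.1)])
        print(sorted(R)[:3])
    if nm=="t1":continue
    im=im/255
    for lab,th,c0,dim in(("plate",im.min(2)*1.6-.3,(.564,-.288,0),(.082,.292,.016)),("cup",(im[...,1]-im[...,0])*6,(.57,-.104,0),(.05,.05,.034))):
        x,y,w=c0;t=np.clip(th,0,1)
        if lab=="plate": t=(im.min(2)>.42)*1.
        if lab=="cup": t=((im[...,1]-im[...,0])>.08)*1.
        q=proj(d,box(x,y,w,*dim[:2],0,dim[2]));x0,y0=(q.min(0)-18).astype(int);w_,h_=(np.ptp(q,0)+36).astype(int)
        if y0<PAD: continue
        t=t[y0:y0+h_,x0:x0+w_]
        if lab=="cup" or 1:
            f=lambda p:np.abs(sil(d,[box(x+p[0]*.01,y+p[1]*.01,p[2]*.1,dim[0],dim[1],0,dim[2])],x0,y0,t.shape[1],t.shape[0])-t).sum()
        r=fit(f,[[0,0,0],[0,.3,-.5],[0,.3,.5]],[.5,.5,.7]);print(lab,r.fun,x+r.x[0]*.01,y+r.x[1]*.01,r.x[2]*.1)
E
python3 - <<'E'
import cv2
a=cv2.imread("pics/w2.png")[0:60,270:350];b=cv2.imread("pics/w3.png")[15:160,260:345]
a=cv2.resize(a,None,fx=4,fy=4,interpolation=2);b=cv2.resize(b,None,fx=4,fy=4,interpolation=2)
import numpy as np
o=np.zeros((580,670,3),np.uint8);o[:240,:320]=a;o[:580,325:665]=b;cv2.imwrite("pics/c1.png",o)
E
```

```text
w2
[[406.5927, 0.092, 0.4374, -0.382, -0.0539], [522.6902, 0.078, 0.4372, -0.3856, -0.0176], [547.7569, 0.106, 0.4376, -0.3771, -0.0672]]
[[189.6756, 0.106, 0.4435, -0.2843, 0.2001], [245.2471, 0.092, 0.4436, -0.2844, 0.1949], [271.8174, 0.078, 0.4435, -0.2843, 0.1911]]
[[358.856, 0.078, 0.4456, -0.1303, -0.1716], [418.0241, 0.092, 0.446, -0.1302, -0.1574], [442.7137, 0.106, 0.446, -0.1302, -0.1579]]
plate 558.0941176470589 0.5653372889779931 -0.28766440514130265 -0.02674641643547905
w3
[[664.7714, 0.106, 0.4373, -0.3834, -0.0469], [667.6829, 0.092, 0.4373, -0.3835, -0.0514], [807.8835, 0.078, 0.4369, -0.3875, -0.0523]]
[[508.7261, 0.106, 0.4435, -0.285, 0.2077], [656.8252, 0.092, 0.4441, -0.2892, 0.1796], [847.4269, 0.078, 0.4448, -0.295, 0.1673]]
[[244.4496, 0.092, 0.4453, -0.1307, -0.158], [264.5426, 0.078, 0.4456, -0.1306, -0.1504], [267.658, 0.106, 0.4452, -0.1306, -0.1515]]
[[278.7098, 0.064, 0.4354, -0.0453, 0.2902], [282.9221, 0.078, 0.4348, -0.0457, 0.2939], [392.8476, 0.092, 0.4351, -0.0474, 0.3044]]
plate 659.407843137255 0.5653887062696242 -0.2879218998051019 -0.026882928192867406
cup 149.54117647058825 0.569990165451086 -0.10323581426301791 -0.0014160446716766904
t1
[[607.1087, 0.106, 0.4327, -0.3767, -0.0602], [619.8331, 0.092, 0.4333, -0.38, -0.0281], [640.7137, 0.078, 0.4349, -0.3821, -0.0864]]
[[516.7482, 0.064, 0.4417, -0.2925, 0.3145], [523.7258, 0.078, 0.4416, -0.2909, 0.3013], [534.3779, 0.092, 0.4408, -0.2884, 0.298]]
[[429.4395, 0.106, 0.4407, -0.1282, -0.1922], [429.5359, 0.092, 0.4417, -0.1293, -0.1071], [433.9947, 0.078, 0.4421, -0.1298, -0.1503]]
[[96.1644, 0.106, 0.4307, -0.044, 0.2779], [97.5022, 0.092, 0.4314, -0.0436, 0.2787], [100.9263, 0.078, 0.4314, -0.0437, 0.2812]]
```

View pics/c1.png

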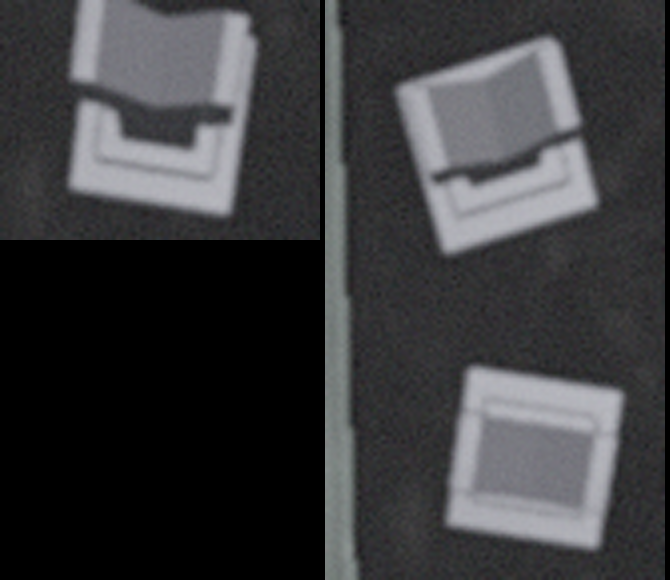

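```bash
cat > go.py <<'E'
import sys,numpy as np
from bench import bot
from scipy.spatial.transform import Rotation as R
# print tilt error, total rz, and shift in the target tool frame (units)
for a in sys.argv[1:]:
    x,y,z,w=map(float,a.split(","))
    s=bot.observe();A=R.from_euler("xyz",s["tcp_rot"]);B=R.from_euler("xyz",[np.pi,0,w])
    rv=(A.inv()*B).as_rotvec()/.1
    t=B.inv().apply(np.array([x,y,z])-s["ee_pos"])/.05
    print("rot",np.round(rv,2),"shift",np.round(t,2),"now",np.round(s["ee_pos"],4),np.round(s["tcp_rot"],3),"t",round(s["clock"],2),"w",round(s["grip_width"],4))
E
python3 go.py .4352,-.0456,.13,1.862 .4352,-.0456,.034,1.862
```

```text
rot [-0.01  0.   -2.93] shift [2.87 0.61 4.62] now [ 0.4473 -0.1916  0.361 ] [-3.141  0.     1.569] t 3.85 w 0.0853
rot [-0.01  0.   -2.93] shift [2.87 0.61 6.54] now [ 0.4473 -0.1916  0.361 ] [-3.141  0.     1.569] t 3.85 w 0.0853
```

Emit:
{"fn": "send_rows", "kwargs": {"plan": [{"jaw": 0,"tx": 0,"ty": 0,"tz": 0,"rx": 0,"ry": 0,"rz": -1},{"jaw": 0,"tx": 0,"ty": 0,"tz": 0,"rx": 0,"ry": 0,"rz": -1},{"jaw": 0,"tx": 0,"ty": 0,"tz": 0,"rx": 0,"ry": 0,"rz": -0.93},{"jaw": 0,"tx": 0.4,"ty": 0.1,"tz": 0.6,"rx": 0,"ry": 0,"rz": 0},{"jaw": 0,"tx": 0.4,"ty": 0.1,"tz": 0.6,"rx": 0,"ry": 0,"rz": 0}]}}

```text
clock: 4.35
ee_pos: [0.4457, -0.1507, 0.3005]
tcp_rot: [3.141, 0.001, 1.86]
ft_force: [0.9, 0.1, -0.9]
grip_width: 0.0848
gripper_force: 0.0
```

Emit:
{"fn": "send_rows", "kwargs": {"plan": [{"jaw": 0,"tx": 0.5,"ty": 0.1,"tz": 0.8,"rx": 0,"ry": 0,"rz": 0},{"jaw": 0,"tx": 0.5,"ty": 0.1,"tz": 0.8,"rx": 0,"ry": 0,"rz": 0},{"jaw": 0,"tx": 0.5,"ty": 0.1,"tz": 0.8,"rx": 0,"ry": 0,"rz": 0},{"jaw": 0,"tx": 0.5,"ty": 0.1,"tz": 0.8,"rx": 0,"ry": 0,"rz": 0},{"jaw": 0,"tx": 0.07,"ty": 0.01,"tz": 0.22,"rx": 0,"ry": 0,"rz": 0}]}}

```text
clock: 4.85
ee_pos: [0.4329, -0.0433, 0.1255]
tcp_rot: [-3.134, -0.004, 1.864]
ft_force: [-0.0, 0.2, -0.3]
grip_width: 0.0853
gripper_force: 0.0
```

Emit:
{"fn": "send_rows", "kwargs": {"plan": [{"jaw": 0,"tx": 0,"ty": 0,"tz": 0,"rx": 0,"ry": 0,"rz": 0},{"jaw": 0,"tx": 0,"ty": 0,"tz": 0,"rx": 0,"ry": 0,"rz": 0},{"jaw": 0,"tx": 0,"ty": 0,"tz": 0,"rx": 0,"ry": 0,"rz": 0},{"jaw": 0,"tx": 0,"ty": 0,"tz": 0,"rx": 0,"ry": 0,"rz": 0},{"jaw": 0,"tx": 0,"ty": 0,"tz": 0,"rx": 0,"ry": 0,"rz": 0}]}}

```text
clock: 5.35
ee_pos: [0.436, -0.0449, 0.1313]
tcp_rot: [3.14, 0.001, 1.863]
ft_force: [0.5, -0.5, -0.4]
grip_width: 0.0854
gripper_force: 0.0
```

```bash
python3 go.py .4352,-.0456,.13,1.862 .4352,-.0456,.034,1.862; python3 -c "
from h import *
snap('w4')"
```

```text
rot [0.02 0.01 0.01] shift [-0.01 -0.02  0.03] now [ 0.436  -0.0449  0.1313] [3.140e+00 1.000e-03 1.863e+00] t 5.35 w 0.0854
rot [0.02 0.01 0.01] shift [-0.01 -0.02  1.95] now [ 0.436  -0.0449  0.1313] [3.140e+00 1.000e-03 1.863e+00] t 5.35 w 0.0854
```

View pics/w4.png

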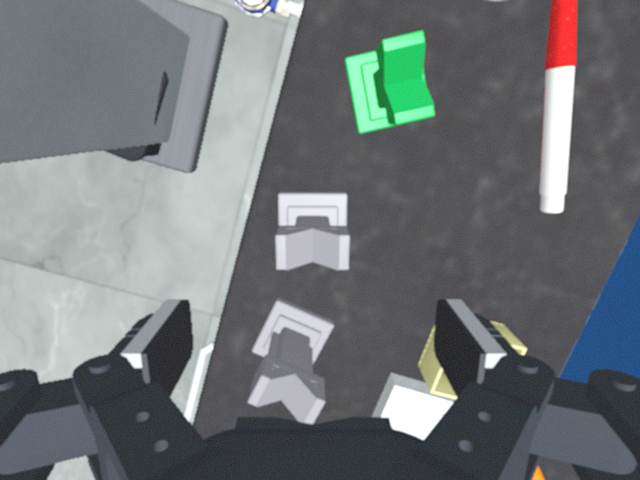

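```bash
python3 - <<'E'
from h import *
from scipy.optimize import minimize
d=load("w4");im=d["im"].astype(float);t0=((im.max(2)>85))*1.
for x,y,w in((.4354,-.0453,.29),(.4456,-.1303,-.16)):
    W=150;u,v=proj(d,[x,y,.04])[0].astype(int);x0,y0=u-W//2,v-W//2;t=t0[y0:y0+W,x0:x0+W];h,wd=t.shape
    yy,xx=np.mgrid[:h,:wd];wp=unproj(d,np.c_[(xx+x0).ravel(),(yy+y0).ravel()].astype(float),0).reshape(h,wd,3)
    wt=(np.hypot(wp[...,0]-x,wp[...,1]-y+.015)<.06)&(wp[...,0]>.405)&(yy+y0<400)&(xx+x0>205)&(xx+x0<390)
    for H in(.064,.078,.092):
        f=lambda p:(np.abs(sil(d,saddle(x+p[0]*.01,y+p[1]*.01,w+p[2]*.1,H),x0,y0,wd,h)-t)*wt).sum()
        r=min((minimize(f,s,method="Nelder-Mead",options=dict(initial_simplex=np.vstack([s]+[np.array(s)+e for e in np.eye(3)*.5]))) for s in([0,0,0],[.3,.3,.3],[-.3,-.3,-.3])),key=lambda r:r.fun)
        print(H,round(r.fun),np.round([x+r.x[0]*.01,y+r.x[1]*.01,w+r.x[2]*.1],4))
E
```

```text
0.064 10196 [ 0.4385 -0.0635  0.7997]
0.078 9514 [ 0.4411 -0.0611  0.3394]
0.092 8541 [ 0.4379 -0.0548  0.291 ]
0.064 7037 [ 0.4353 -0.1253 -0.3826]
0.078 6400 [ 0.4359 -0.1216 -0.0769]
0.092 5888 [ 0.4355 -0.1155 -0.0928]
```

```bash
python3 - <<'E'
from h import *
d=load("w4");print(np.median(d["im"][200:300,380:420].reshape(-1,3),0))
for x,y,w in((.4354,-.0455,.291),(.4456,-.1303,-.158)):
    print("foot",np.round(proj(d,box(x,y,w,.046,.046,.008,.008.__add__(0))))[::2].astype(int).tolist())
    for H in(.064,.078):print(H,np.round(proj(d,box(x,y,w,.04,.02,H,H)))[::2].astype(int).tolist())
E
```

```text
[89. 86. 86.]
foot [[279, 259], [278, 193], [346, 259], [347, 193]]
0.064 [[276, 270], [275, 235], [349, 270], [350, 235]]
0.078 [[274, 279], [273, 242], [351, 279], [352, 242]]
foot [[251, 351], [277, 300], [307, 375], [335, 325]]
0.064 [[251, 387], [264, 360], [311, 411], [325, 386]]
0.078 [[247, 402], [261, 375], [311, 428], [326, 401]]
```

Emit:
{"fn": "send_rows", "kwargs": {"plan": [{"jaw": 0,"tx": 0,"ty": 0,"tz": 0.6,"rx": 0,"ry": 0,"rz": 0},{"jaw": 0,"tx": 0,"ty": 0,"tz": 0.7,"rx": 0,"ry": 0,"rz": 0},{"jaw": 0,"tx": 0,"ty": 0,"tz": 0.5,"rx": 0,"ry": 0,"rz": 0},{"jaw": 0,"tx": 0,"ty": 0,"tz": 0.15,"rx": 0,"ry": 0,"rz": 0},{"jaw": 0,"tx": 0,"ty": 0,"tz": 0,"rx": 0,"ry": 0,"rz": 0}]}}

```text
clock: 5.9
ee_pos: [0.435, -0.0443, 0.0324]
tcp_rot: [-3.14, -0.001, 1.864]
ft_force: [0.0, 0.0, 0.4]
grip_width: 0.0853
gripper_force: 0.0
```

Emit:
{"fn": "send_rows", "kwargs": {"plan": [{"jaw": 1,"tx": 0,"ty": 0,"tz": 0,"rx": 0,"ry": 0,"rz": 0},{"jaw": 1,"tx": 0,"ty": 0,"tz": 0,"rx": 0,"ry": 0,"rz": 0},{"jaw": 1,"tx": 0,"ty": 0,"tz": 0,"rx": 0,"ry": 0,"rz": 0},{"jaw": 1,"tx": 0,"ty": 0,"tz": 0,"rx": 0,"ry": 0,"rz": 0},{"jaw": 1,"tx": 0,"ty": 0,"tz": 0,"rx": 0,"ry": 0,"rz": 0}], "grip_force": 40}}

```text
clock: 6.4
ee_pos: [0.4361, -0.0445, 0.034]
tcp_rot: [3.14, 0.001, 1.864]
ft_force: [-2.5, -0.2, 5.8]
grip_width: 0.0397
gripper_force: 40.5
```

Emit:
{"fn": "send_rows", "kwargs": {"plan": [{"jaw": 1,"tx": 0,"ty": 0,"tz": 0,"rx": 0,"ry": 0,"rz": 0},{"jaw": 1,"tx": 0,"ty": 0,"tz": 0,"rx": 0,"ry": 0,"rz": 0},{"jaw": 1,"tx": 0,"ty": 0,"tz": 0,"rx": 0,"ry": 0,"rz": 0},{"jaw": 1,"tx": 0,"ty": 0,"tz": 0,"rx": 0,"ry": 0,"rz": 0},{"jaw": 1,"tx": 0,"ty": 0,"tz": 0,"rx": 0,"ry": 0,"rz": 0}]}}

```text
clock: 6.9
ee_pos: [0.4361, -0.0444, 0.034]
tcp_rot: [3.14, 0.001, 1.864]
ft_force: [-1.2, -0.4, 6.1]
grip_width: 0.04
gripper_force: 40.5
```

```bash
python3 go.py .5682,-.1828,.16,1.544 .5682,-.1828,.044,1.544; python3 -c "
from h import *
print(bot.observe()['gripper_force'])"
```

```text
rot [0.02 0.01 3.2 ] shift [-2.7   2.71 -2.52] now [ 0.4361 -0.0444  0.034 ] [3.140e+00 1.000e-03 1.864e+00] t 6.9 w 0.04
rot [0.02 0.01 3.2 ] shift [-2.7   2.71 -0.2 ] now [ 0.4361 -0.0444  0.034 ] [3.140e+00 1.000e-03 1.864e+00] t 6.9 w 0.04
40.47406667901669
```

Emit:
{"fn": "send_rows", "kwargs": {"plan": [{"jaw": 1,"tx": 0,"ty": 0,"tz": -0.4,"rx": 0,"ry": 0,"rz": 0},{"jaw": 1,"tx": 0,"ty": 0,"tz": -0.6,"rx": 0,"ry": 0,"rz": 0.8},{"jaw": 1,"tx": 0,"ty": 0,"tz": -0.7,"rx": 0,"ry": 0,"rz": 0.9},{"jaw": 1,"tx": 0,"ty": 0,"tz": -0.6,"rx": 0,"ry": 0,"rz": 0.9},{"jaw": 1,"tx": 0,"ty": 0,"tz": -0.22,"rx": 0,"ry": 0,"rz": 0.6}]}}

```text
clock: 7.4
ee_pos: [0.4366, -0.0445, 0.1624]
tcp_rot: [3.136, 0.001, 1.54]
ft_force: [-0.3, -0.1, -0.8]
grip_width: 0.0397
gripper_force: 40.8
```

Emit:
{"fn": "send_rows", "kwargs": {"plan": [{"jaw": 1,"tx": -0.4,"ty": 0.4,"tz": 0,"rx": 0,"ry": 0,"rz": 0},{"jaw": 1,"tx": -0.6,"ty": 0.6,"tz": 0,"rx": 0,"ry": 0,"rz": 0},{"jaw": 1,"tx": -0.6,"ty": 0.6,"tz": 0,"rx": 0,"ry": 0,"rz": 0},{"jaw": 1,"tx": -0.6,"ty": 0.6,"tz": 0,"rx": 0,"ry": 0,"rz": 0},{"jaw": 1,"tx": -0.4,"ty": 0.4,"tz": 0,"rx": 0,"ry": 0,"rz": 0}]}}

```text
clock: 7.9
ee_pos: [0.5629, -0.1797, 0.1582]
tcp_rot: [-3.141, 0.0, 1.543]
ft_force: [-1.2, 1.2, -1.4]
grip_width: 0.0395
gripper_force: 40.9
```

Emit:
{"fn": "send_rows", "kwargs": {"plan": [{"jaw": 1,"tx": -0.1,"ty": 0.1,"tz": 0,"rx": 0,"ry": 0,"rz": 0},{"jaw": 1,"tx": 0,"ty": 0,"tz": 0,"rx": 0,"ry": 0,"rz": 0},{"jaw": 1,"tx": 0,"ty": 0,"tz": 0,"rx": 0,"ry": 0,"rz": 0},{"jaw": 1,"tx": 0,"ty": 0,"tz": 0,"rx": 0,"ry": 0,"rz": 0},{"jaw": 1,"tx": 0,"ty": 0,"tz": 0,"rx": 0,"ry": 0,"rz": 0}]}}

```text
clock: 8.4
ee_pos: [0.5664, -0.1822, 0.1592]
tcp_rot: [3.141, 0.0, 1.545]
ft_force: [-0.7, -0.7, -0.9]
grip_width: 0.0393
gripper_force: 40.9
```

```bash
python3 go.py .5682,-.1820,.042,1.544;python3 -c "
from h import *
snap('w5')"
```

```text
rot [0.   0.   0.01] shift [0.   0.04 2.34] now [ 0.5664 -0.1822  0.1592] [3.141 0.    1.545] t 8.4 w 0.0393
```

View pics/w5.png

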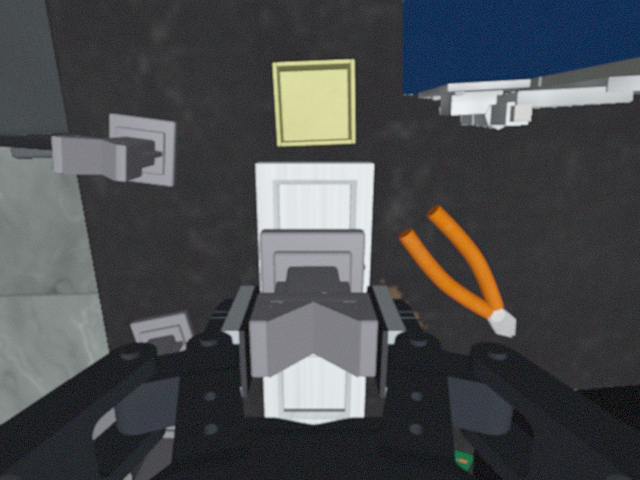

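Emit:
{"fn": "send_rows", "kwargs": {"plan": [{"jaw": 1,"tx": 0,"ty": 0.04,"tz": 0.5,"rx": 0,"ry": 0,"rz": 0},{"jaw": 1,"tx": 0,"ty": 0,"tz": 0.6,"rx": 0,"ry": 0,"rz": 0},{"jaw": 1,"tx": 0,"ty": 0,"tz": 0.5,"rx": 0,"ry": 0,"rz": 0},{"jaw": 1,"tx": 0,"ty": 0,"tz": 0.25,"rx": 0,"ry": 0,"rz": 0},{"jaw": 1,"tx": 0,"ty": 0,"tz": 0.1,"rx": 0,"ry": 0,"rz": 0}]}}

```text
clock: 8.95
ee_pos: [0.5681, -0.1825, 0.0601]
tcp_rot: [-3.14, -0.001, 1.544]
ft_force: [0.6, 0.6, -2.0]
grip_width: 0.0395
gripper_force: 41.0
```

Emit:
{"fn": "send_rows", "kwargs": {"plan": [{"jaw": 1,"tx": 0,"ty": 0,"tz": 0.1,"rx": 0,"ry": 0,"rz": 0},{"jaw": 1,"tx": 0,"ty": 0,"tz": 0.1,"rx": 0,"ry": 0,"rz": 0},{"jaw": 1,"tx": 0,"ty": 0,"tz": 0.1,"rx": 0,"ry": 0,"rz": 0},{"jaw": 1,"tx": 0,"ty": 0,"tz": 0.05,"rx": 0,"ry": 0,"rz": 0},{"jaw": 1,"tx": 0,"ty": 0,"tz": 0,"rx": 0,"ry": 0,"rz": 0}]}}

```text
clock: 9.45
ee_pos: [0.5686, -0.1829, 0.0436]
tcp_rot: [-3.141, -0.0, 1.544]
ft_force: [-0.0, -0.1, -1.2]
grip_width: 0.0398
gripper_force: 41.0
```

```bash
python3 go.py .5682,-.1820,.041,1.544
```

```text
rot [-0. -0. -0.] shift [ 0.02 -0.01  0.05] now [ 0.5686 -0.1829  0.0436] [-3.141 -0.     1.544] t 9.45 w 0.0398
```

Emit:
{"fn": "send_rows", "kwargs": {"plan": [{"jaw": 1,"tx": 0,"ty": 0,"tz": 0.05,"rx": 0,"ry": 0,"rz": 0},{"jaw": 0.5,"tx": 0,"ty": 0,"tz": 0,"rx": 0,"ry": 0,"rz": 0},{"jaw": 0.2,"tx": 0,"ty": 0,"tz": 0,"rx": 0,"ry": 0,"rz": 0},{"jaw": 0,"tx": 0,"ty": 0,"tz": 0,"rx": 0,"ry": 0,"rz": 0},{"jaw": 0,"tx": 0,"ty": 0,"tz": 0,"rx": 0,"ry": 0,"rz": 0}]}}

```text
clock: 9.95
ee_pos: [0.5689, -0.183, 0.0415]
tcp_rot: [3.141, 0.0, 1.544]
ft_force: [-0.9, -0.9, -0.0]
grip_width: 0.0837
gripper_force: 0.0
```

Emit:
{"fn": "send_rows", "kwargs": {"plan": [{"jaw": 0,"tx": 0,"ty": 0,"tz": 0,"rx": 0,"ry": 0,"rz": 0},{"jaw": 0,"tx": 0,"ty": 0,"tz": -0.4,"rx": 0,"ry": 0,"rz": 0},{"jaw": 0,"tx": 0,"ty": 0,"tz": -0.8,"rx": 0,"ry": 0,"rz": 0},{"jaw": 0,"tx": 0,"ty": 0,"tz": -0.8,"rx": 0,"ry": 0,"rz": 0},{"jaw": 0,"tx": 0,"ty": 0,"tz": -0.4,"rx": 0,"ry": 0,"rz": 0}]}}

```text
clock: 10.45
ee_pos: [0.5699, -0.1834, 0.1658]
tcp_rot: [3.136, 0.002, 1.544]
ft_force: [0.4, -1.1, -0.1]
grip_width: 0.0855
gripper_force: 0.0
```

```bash
python3 go.py .4456,-.1303,.15,1.413
```

```text
rot [0.06 0.02 1.31] shift [ 0.66 -2.62  0.32] now [ 0.5699 -0.1834  0.1658] [3.136e+00 2.000e-03 1.544e+00] t 10.45 w 0.0855
```

Emit:
{"fn": "send_rows", "kwargs": {"plan": [{"jaw": 0,"tx": 0,"ty": 0,"tz": 0,"rx": 0,"ry": 0,"rz": 0.6},{"jaw": 0,"tx": 0,"ty": 0,"tz": 0,"rx": 0,"ry": 0,"rz": 0.7},{"jaw": 0,"tx": 0.12,"ty": -0.5,"tz": 0,"rx": 0,"ry": 0,"rz": 0},{"jaw": 0,"tx": 0.2,"ty": -0.8,"tz": 0.1,"rx": 0,"ry": 0,"rz": 0},{"jaw": 0,"tx": 0.2,"ty": -0.8,"tz": 0.1,"rx": 0,"ry": 0,"rz": 0}]}}

```text
clock: 10.95
ee_pos: [0.468, -0.1404, 0.151]
tcp_rot: [3.141, 0.0, 1.414]
ft_force: [0.9, -1.1, 2.7]
grip_width: 0.0851
gripper_force: 0.0
```

Emit:
{"fn": "send_rows", "kwargs": {"plan": [{"jaw": 0,"tx": 0.14,"ty": -0.5,"tz": 0.1,"rx": 0,"ry": 0,"rz": 0},{"jaw": 0,"tx": 0,"ty": 0,"tz": 0,"rx": 0,"ry": 0,"rz": 0},{"jaw": 0,"tx": 0,"ty": 0,"tz": 0,"rx": 0,"ry": 0,"rz": 0},{"jaw": 0,"tx": 0,"ty": 0,"tz": 0,"rx": 0,"ry": 0,"rz": 0},{"jaw": 0,"tx": 0,"ty": 0,"tz": 0,"rx": 0,"ry": 0,"rz": 0}]}}

```text
clock: 11.45
ee_pos: [0.4463, -0.1304, 0.1466]
tcp_rot: [3.141, 0.0, 1.414]
ft_force: [0.3, -0.5, -0.6]
grip_width: 0.0852
gripper_force: 0.0
```

```bash
python3 go.py .4456,-.1303,.048,1.413
```

```text
rot [0.01 0.   0.01] shift [ 0.   -0.01  1.97] now [ 0.4463 -0.1304  0.1466] [3.141 0.    1.414] t 11.45 w 0.0852
```

Emit:
{"fn": "send_rows", "kwargs": {"plan": [{"jaw": 0,"tx": 0,"ty": 0,"tz": 0.6,"rx": 0,"ry": 0,"rz": 0},{"jaw": 0,"tx": 0,"ty": 0,"tz": 0.7,"rx": 0,"ry": 0,"rz": 0},{"jaw": 0,"tx": 0,"ty": 0,"tz": 0.5,"rx": 0,"ry": 0,"rz": 0},{"jaw": 0,"tx": 0,"ty": 0,"tz": 0.17,"rx": 0,"ry": 0,"rz": 0},{"jaw": 0,"tx": 0,"ty": 0,"tz": 0,"rx": 0,"ry": 0,"rz": 0}]}}

```text
clock: 11.95
ee_pos: [0.4452, -0.13, 0.047]
tcp_rot: [-3.139, -0.0, 1.414]
ft_force: [0.5, 0.2, 1.2]
grip_width: 0.0853
gripper_force: 0.0
```

Emit:
{"fn": "send_rows", "kwargs": {"plan": [{"jaw": 1,"tx": 0,"ty": 0,"tz": 0,"rx": 0,"ry": 0,"rz": 0},{"jaw": 1,"tx": 0,"ty": 0,"tz": 0,"rx": 0,"ry": 0,"rz": 0},{"jaw": 1,"tx": 0,"ty": 0,"tz": 0,"rx": 0,"ry": 0,"rz": 0},{"jaw": 1,"tx": 0,"ty": 0,"tz": 0,"rx": 0,"ry": 0,"rz": 0},{"jaw": 1,"tx": 0,"ty": 0,"tz": 0,"rx": 0,"ry": 0,"rz": 0}]}}

```text
clock: 12.45
ee_pos: [0.4461, -0.1303, 0.049]
tcp_rot: [3.14, 0.001, 1.414]
ft_force: [-1.8, -0.1, 5.7]
grip_width: 0.0396
gripper_force: 40.5
```

Emit:
{"fn": "send_rows", "kwargs": {"plan": [{"jaw": 1,"tx": 0,"ty": 0,"tz": 0,"rx": 0,"ry": 0,"rz": 0},{"jaw": 1,"tx": 0,"ty": 0,"tz": -0.5,"rx": 0,"ry": 0,"rz": 0},{"jaw": 1,"tx": 0,"ty": 0,"tz": -0.7,"rx": 0,"ry": 0,"rz": -0.5},{"jaw": 1,"tx": 0,"ty": 0,"tz": -0.7,"rx": 0,"ry": 0,"rz": -0.5},{"jaw": 1,"tx": 0,"ty": 0,"tz": -0.6,"rx": 0,"ry": 0,"rz": -0.3}]}}

```text
clock: 12.95
ee_pos: [0.4455, -0.13, 0.1748]
tcp_rot: [3.14, 0.0, 1.546]
ft_force: [1.6, -0.3, -1.3]
grip_width: 0.0393
gripper_force: 40.8
```

```bash
python3 go.py .5663,-.2528,.17,1.544
```

```text
rot [0.01 0.   0.02] shift [-2.39  2.48  0.1 ] now [ 0.4455 -0.13    0.1748] [3.14  0.    1.546] t 12.95 w 0.0393
```

Emit:
{"fn": "send_rows", "kwargs": {"plan": [{"jaw": 1,"tx": -0.4,"ty": 0.4,"tz": 0,"rx": 0,"ry": 0,"rz": 0},{"jaw": 1,"tx": -0.6,"ty": 0.6,"tz": 0,"rx": 0,"ry": 0,"rz": 0},{"jaw": 1,"tx": -0.6,"ty": 0.6,"tz": 0,"rx": 0,"ry": 0,"rz": 0},{"jaw": 1,"tx": -0.5,"ty": 0.6,"tz": 0,"rx": 0,"ry": 0,"rz": 0},{"jaw": 1,"tx": -0.29,"ty": 0.28,"tz": 0,"rx": 0,"ry": 0,"rz": 0}]}}

```text
clock: 13.45
ee_pos: [0.5674, -0.2546, 0.1719]
tcp_rot: [-3.141, -0.0, 1.543]
ft_force: [0.1, -0.1, -1.2]
grip_width: 0.0392
gripper_force: 41.0
```

Emit:
{"fn": "send_rows", "kwargs": {"plan": [{"jaw": 1,"tx": 0,"ty": 0,"tz": 0.2,"rx": 0,"ry": 0,"rz": 0},{"jaw": 1,"tx": 0,"ty": 0,"tz": 0.5,"rx": 0,"ry": 0,"rz": 0},{"jaw": 1,"tx": 0,"ty": 0,"tz": 0.5,"rx": 0,"ry": 0,"rz": 0},{"jaw": 1,"tx": 0,"ty": 0,"tz": 0.3,"rx": 0,"ry": 0,"rz": 0},{"jaw": 1,"tx": 0,"ty": 0,"tz": 0,"rx": 0,"ry": 0,"rz": 0}]}}

```text
clock: 13.95
ee_pos: [0.5645, -0.2516, 0.0948]
tcp_rot: [-3.137, -0.002, 1.544]
ft_force: [0.1, 0.1, -1.0]
grip_width: 0.0392
gripper_force: 41.1
```

```bash
python3 go.py .5663,-.2526,.056,1.544
```

```text
rot [-0.05 -0.02  0.  ] shift [-0.02  0.04  0.78] now [ 0.5645 -0.2516  0.0948] [-3.137e+00 -2.000e-03  1.544e+00] t 13.95 w 0.0392
```

Emit:
{"fn": "send_rows", "kwargs": {"plan": [{"jaw": 1,"tx": -0.02,"ty": 0.02,"tz": 0.3,"rx": 0,"ry": 0,"rz": 0},{"jaw": 1,"tx": 0,"ty": 0,"tz": 0.2,"rx": 0,"ry": 0,"rz": 0},{"jaw": 1,"tx": 0,"ty": 0,"tz": 0.1,"rx": 0,"ry": 0,"rz": 0},{"jaw": 1,"tx": 0,"ty": 0,"tz": 0.1,"rx": 0,"ry": 0,"rz": 0},{"jaw": 1,"tx": 0,"ty": 0,"tz": 0.05,"rx": 0,"ry": 0,"rz": 0}]}}

```text
clock: 14.45
ee_pos: [0.5672, -0.2538, 0.06]
tcp_rot: [-3.142, 0.0, 1.544]
ft_force: [-0.1, 0.3, -1.0]
grip_width: 0.0391
gripper_force: 41.1
```

Emit:
{"fn": "send_rows", "kwargs": {"plan": [{"jaw": 1,"tx": 0,"ty": 0,"tz": 0,"rx": 0,"ry": 0,"rz": 0},{"jaw": 1,"tx": 0,"ty": 0,"tz": 0,"rx": 0,"ry": 0,"rz": 0},{"jaw": 1,"tx": 0,"ty": 0,"tz": 0,"rx": 0,"ry": 0,"rz": 0},{"jaw": 1,"tx": 0,"ty": 0,"tz": 0,"rx": 0,"ry": 0,"rz": 0},{"jaw": 1,"tx": 0,"ty": 0,"tz": 0,"rx": 0,"ry": 0,"rz": 0}]}}

```text
clock: 14.95
ee_pos: [0.5673, -0.2539, 0.0605]
tcp_rot: [3.141, 0.0, 1.544]
ft_force: [0.4, -0.2, -0.7]
grip_width: 0.0392
gripper_force: 41.1
```

```bash
python3 go.py .5663,-.2526,.056,1.544
```

```text
rot [ 0.  0. -0.] shift [ 0.03 -0.02  0.09] now [ 0.5673 -0.2539  0.0605] [3.141 0.    1.544] t 14.95 w 0.0392
```

Next: set down, release, lift to clear.

Emit:
{"fn": "send_rows", "kwargs": {"plan": [{"jaw": 1,"tx": 0.02,"ty": 0,"tz": 0.06,"rx": 0,"ry": 0,"rz": 0},{"jaw": 1,"tx": 0,"ty": 0,"tz": 0.03,"rx": 0,"ry": 0,"rz": 0},{"jaw": 0.5,"tx": 0,"ty": 0,"tz": 0,"rx": 0,"ry": 0,"rz": 0},{"jaw": 0.2,"tx": 0,"ty": 0,"tz": 0,"rx": 0,"ry": 0,"rz": 0},{"jaw": 0,"tx": 0,"ty": 0,"tz": 0,"rx": 0,"ry": 0,"rz": 0}]}}

```text
clock: 15.45
ee_pos: [0.5672, -0.2528, 0.0557]
tcp_rot: [-3.142, 0.0, 1.544]
ft_force: [0.8, -0.1, -0.4]
grip_width: 0.07
gripper_force: 0.0
```

Emit:
{"fn": "send_rows", "kwargs": {"plan": [{"jaw": 0,"tx": 0,"ty": 0,"tz": 0,"rx": 0,"ry": 0,"rz": 0},{"jaw": 0,"tx": 0,"ty": 0,"tz": 0,"rx": 0,"ry": 0,"rz": 0},{"jaw": 0,"tx": 0,"ty": 0,"tz": -0.5,"rx": 0,"ry": 0,"rz": 0},{"jaw": 0,"tx": 0,"ty": 0,"tz": -0.9,"rx": 0,"ry": 0,"rz": 0},{"jaw": 0,"tx": 0,"ty": 0,"tz": -0.8,"rx": 0,"ry": 0,"rz": 0}]}}

```text
clock: 15.95
ee_pos: [0.567, -0.2527, 0.1671]
tcp_rot: [-3.141, -0.0, 1.544]
ft_force: [0.8, -0.3, 0.7]
grip_width: 0.0852
gripper_force: 0.0
```

```bash
python3 go.py .4374,-.382,.17,1.519
```

```text
rot [-0.01 -0.    0.25] shift [-2.72 -2.45 -0.06] now [ 0.567  -0.2527  0.1671] [-3.141 -0.     1.544] t 15.95 w 0.0852
```

Emit:
{"fn": "send_rows", "kwargs": {"plan": [{"jaw": 0,"tx": 0,"ty": 0,"tz": -0.1,"rx": 0,"ry": 0,"rz": 0.25},{"jaw": 0,"tx": -0.5,"ty": -0.4,"tz": 0,"rx": 0,"ry": 0,"rz": 0},{"jaw": 0,"tx": -0.6,"ty": -0.6,"tz": 0,"rx": 0,"ry": 0,"rz": 0},{"jaw": 0,"tx": -0.6,"ty": -0.6,"tz": 0,"rx": 0,"ry": 0,"rz": 0},{"jaw": 0,"tx": -0.6,"ty": -0.5,"tz": 0,"rx": 0,"ry": 0,"rz": 0}]}}

```text
clock: 16.45
ee_pos: [0.4548, -0.363, 0.1703]
tcp_rot: [-3.141, -0.0, 1.519]
ft_force: [-0.0, -0.2, 0.1]
grip_width: 0.0852
gripper_force: 0.0
```

Emit:
{"fn": "send_rows", "kwargs": {"plan": [{"jaw": 0,"tx": -0.42,"ty": -0.35,"tz": 0,"rx": 0,"ry": 0,"rz": 0},{"jaw": 0,"tx": 0,"ty": 0,"tz": 0,"rx": 0,"ry": 0,"rz": 0},{"jaw": 0,"tx": 0,"ty": 0,"tz": 0,"rx": 0,"ry": 0,"rz": 0},{"jaw": 0,"tx": 0,"ty": 0,"tz": 0,"rx": 0,"ry": 0,"rz": 0},{"jaw": 0,"tx": 0,"ty": 0,"tz": 0,"rx": 0,"ry": 0,"rz": 0}]}}

```text
clock: 16.95
ee_pos: [0.4386, -0.3815, 0.1706]
tcp_rot: [-3.142, -0.0, 1.52]
ft_force: [-0.2, -1.4, 0.8]
grip_width: 0.0853
gripper_force: 0.0
```

```bash
python3 go.py .4374,-.382,.062,1.519; python3 -c "
from h import *
snap('w6')"
```

```text
rot [-0.   -0.    0.01] shift [-0.01 -0.02  2.17] now [ 0.4386 -0.3815  0.1706] [-3.142 -0.     1.52 ] t 16.95 w 0.0853
```

View pics/w6.png

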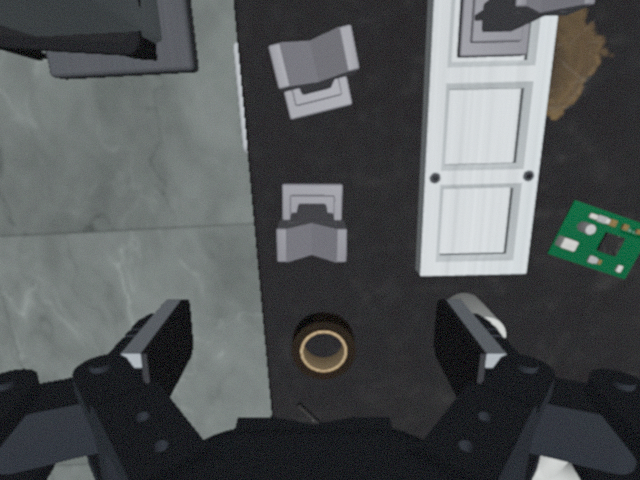

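Emit:
{"fn": "send_rows", "kwargs": {"plan": [{"jaw": 0,"tx": 0,"ty": -0.02,"tz": 0.6,"rx": 0,"ry": 0,"rz": 0},{"jaw": 0,"tx": 0,"ty": 0,"tz": 0.7,"rx": 0,"ry": 0,"rz": 0},{"jaw": 0,"tx": 0,"ty": 0,"tz": 0.6,"rx": 0,"ry": 0,"rz": 0},{"jaw": 0,"tx": 0,"ty": 0,"tz": 0.25,"rx": 0,"ry": 0,"rz": 0},{"jaw": 0,"tx": 0,"ty": 0,"tz": 0,"rx": 0,"ry": 0,"rz": 0}]}}

```text
clock: 17.5
ee_pos: [0.4364, -0.3812, 0.0615]
tcp_rot: [-3.139, -0.002, 1.52]
ft_force: [0.8, -0.4, 0.4]
grip_width: 0.0854
gripper_force: 0.0
```

Emit:
{"fn": "send_rows", "kwargs": {"plan": [{"jaw": 1,"tx": 0,"ty": 0,"tz": 0,"rx": 0,"ry": 0,"rz": 0},{"jaw": 1,"tx": 0,"ty": 0,"tz": 0,"rx": 0,"ry": 0,"rz": 0},{"jaw": 1,"tx": 0,"ty": 0,"tz": 0,"rx": 0,"ry": 0,"rz": 0},{"jaw": 1,"tx": 0,"ty": 0,"tz": 0,"rx": 0,"ry": 0,"rz": 0},{"jaw": 1,"tx": 0,"ty": 0,"tz": 0,"rx": 0,"ry": 0,"rz": 0}]}}

```text
clock: 18.0
ee_pos: [0.4376, -0.3829, 0.065]
tcp_rot: [3.139, 0.002, 1.519]
ft_force: [0.3, 0.1, 6.3]
grip_width: 0.0392
gripper_force: 42.0
```

Emit:
{"fn": "send_rows", "kwargs": {"plan": [{"jaw": 1,"tx": 0,"ty": 0,"tz": 0,"rx": 0,"ry": 0,"rz": 0},{"jaw": 1,"tx": 0,"ty": 0,"tz": -0.5,"rx": 0,"ry": 0,"rz": 0},{"jaw": 1,"tx": 0,"ty": 0,"tz": -0.7,"rx": 0,"ry": 0,"rz": 0},{"jaw": 1,"tx": 0,"ty": 0,"tz": -0.8,"rx": 0,"ry": 0,"rz": -0.25},{"jaw": 1,"tx": 0,"ty": 0,"tz": -0.5,"rx": 0,"ry": 0,"rz": 0}]}}

```text
clock: 18.5
ee_pos: [0.4372, -0.3826, 0.1917]
tcp_rot: [3.139, 0.002, 1.544]
ft_force: [1.3, -0.2, -0.1]
grip_width: 0.0392
gripper_force: 41.3
```

```bash
python3 go.py .5645,-.3225,.18,1.544
```

```text
rot [0.02 0.02 0.  ] shift [1.27 2.51 0.23] now [ 0.4372 -0.3826  0.1917] [3.139e+00 2.000e-03 1.544e+00] t 18.5 w 0.0392
```

Emit:
{"fn": "send_rows", "kwargs": {"plan": [{"jaw": 1,"tx": 0.2,"ty": 0.4,"tz": 0,"rx": 0,"ry": 0,"rz": 0},{"jaw": 1,"tx": 0.3,"ty": 0.6,"tz": 0,"rx": 0,"ry": 0,"rz": 0},{"jaw": 1,"tx": 0.3,"ty": 0.6,"tz": 0,"rx": 0,"ry": 0,"rz": 0},{"jaw": 1,"tx": 0.3,"ty": 0.6,"tz": 0,"rx": 0,"ry": 0,"rz": 0},{"jaw": 1,"tx": 0.17,"ty": 0.31,"tz": 0,"rx": 0,"ry": 0,"rz": 0}]}}

```text
clock: 19.0
ee_pos: [0.5657, -0.3206, 0.1877]
tcp_rot: [-3.141, -0.001, 1.546]
ft_force: [-0.7, -0.8, -0.8]
grip_width: 0.0395
gripper_force: 41.2
```

Emit:
{"fn": "send_rows", "kwargs": {"plan": [{"jaw": 1,"tx": 0,"ty": 0,"tz": 0.2,"rx": 0,"ry": 0,"rz": 0},{"jaw": 1,"tx": 0,"ty": 0,"tz": 0.5,"rx": 0,"ry": 0,"rz": 0},{"jaw": 1,"tx": 0,"ty": 0,"tz": 0.5,"rx": 0,"ry": 0,"rz": 0},{"jaw": 1,"tx": 0,"ty": 0,"tz": 0.3,"rx": 0,"ry": 0,"rz": 0},{"jaw": 1,"tx": 0,"ty": 0,"tz": 0,"rx": 0,"ry": 0,"rz": 0}]}}

```text
clock: 19.5
ee_pos: [0.5621, -0.3217, 0.1099]
tcp_rot: [-3.136, -0.003, 1.543]
ft_force: [0.0, -0.4, -0.9]
grip_width: 0.0389
gripper_force: 41.2
```

Emit:
{"fn": "send_rows", "kwargs": {"plan": [{"jaw": 1,"tx": 0,"ty": 0,"tz": 0,"rx": 0,"ry": 0,"rz": 0},{"jaw": 1,"tx": 0,"ty": 0,"tz": 0,"rx": 0,"ry": 0,"rz": 0},{"jaw": 1,"tx": 0,"ty": 0,"tz": 0,"rx": 0,"ry": 0,"rz": 0},{"jaw": 1,"tx": 0,"ty": 0,"tz": 0,"rx": 0,"ry": 0,"rz": 0},{"jaw": 1,"tx": 0,"ty": 0,"tz": 0,"rx": 0,"ry": 0,"rz": 0}]}}

```text
clock: 20.0
ee_pos: [0.5641, -0.3223, 0.1139]
tcp_rot: [3.141, 0.001, 1.544]
ft_force: [-0.2, 0.2, -1.1]
grip_width: 0.0392
gripper_force: 41.2
```

```bash
python3 go.py .5645,-.3228,.0715,1.544
```

```text
rot [ 0.01  0.01 -0.  ] shift [-0.01  0.01  0.85] now [ 0.5641 -0.3223  0.1139] [3.141e+00 1.000e-03 1.544e+00] t 20.0 w 0.0392
```

Emit:
{"fn": "send_rows", "kwargs": {"plan": [{"jaw": 1,"tx": 0,"ty": 0,"tz": 0.3,"rx": 0,"ry": 0,"rz": 0},{"jaw": 1,"tx": 0,"ty": 0,"tz": 0.2,"rx": 0,"ry": 0,"rz": 0},{"jaw": 1,"tx": 0,"ty": 0,"tz": 0.15,"rx": 0,"ry": 0,"rz": 0},{"jaw": 1,"tx": 0,"ty": 0,"tz": 0.1,"rx": 0,"ry": 0,"rz": 0},{"jaw": 1,"tx": 0,"ty": 0,"tz": 0.06,"rx": 0,"ry": 0,"rz": 0}]}}

```text
clock: 20.5
ee_pos: [0.5637, -0.322, 0.0722]
tcp_rot: [-3.141, -0.001, 1.544]
ft_force: [-4.4, 2.7, 10.9]
grip_width: 0.0393
gripper_force: 42.7
```

Emit:
{"fn": "send_rows", "kwargs": {"plan": [{"jaw": 1,"tx": 0,"ty": 0,"tz": 0.03,"rx": 0,"ry": 0,"rz": 0},{"jaw": 1,"tx": 0,"ty": 0,"tz": 0,"rx": 0,"ry": 0,"rz": 0},{"jaw": 1,"tx": 0,"ty": 0,"tz": 0,"rx": 0,"ry": 0,"rz": 0},{"jaw": 1,"tx": 0,"ty": 0,"tz": 0,"rx": 0,"ry": 0,"rz": 0},{"jaw": 1,"tx": 0,"ty": 0,"tz": 0,"rx": 0,"ry": 0,"rz": 0}]}}

```text
clock: 21.0
ee_pos: [0.5641, -0.3223, 0.0721]
tcp_rot: [3.141, 0.0, 1.544]
ft_force: [-3.3, 2.5, 5.9]
grip_width: 0.0391
gripper_force: 42.1
```

```bash
python3 go.py .5645,-.3228,.0715,1.544
```

```text
rot [ 0.01  0.   -0.  ] shift [-0.01  0.01  0.01] now [ 0.5641 -0.3223  0.0721] [3.141 0.    1.544] t 21.0 w 0.0391
```

Touching down. Release, lift, then head for saddle_4.

Emit:
{"fn": "send_rows", "kwargs": {"plan": [{"jaw": 0.5,"tx": 0,"ty": 0,"tz": 0,"rx": 0,"ry": 0,"rz": 0},{"jaw": 0.2,"tx": 0,"ty": 0,"tz": 0,"rx": 0,"ry": 0,"rz": 0},{"jaw": 0,"tx": 0,"ty": 0,"tz": 0,"rx": 0,"ry": 0,"rz": 0},{"jaw": 0,"tx": 0,"ty": 0,"tz": 0,"rx": 0,"ry": 0,"rz": 0},{"jaw": 0,"tx": 0,"ty": 0,"tz": -0.4,"rx": 0,"ry": 0,"rz": 0}]}}

```text
clock: 21.5
ee_pos: [0.5625, -0.3212, 0.0879]
tcp_rot: [-3.136, -0.003, 1.544]
ft_force: [-0.9, 0.6, -1.3]
grip_width: 0.0856
gripper_force: 0.0
```

Emit:
{"fn": "send_rows", "kwargs": {"plan": [{"jaw": 0,"tx": 0,"ty": 0,"tz": -0.7,"rx": 0,"ry": 0,"rz": 0},{"jaw": 0,"tx": 0,"ty": 0,"tz": -0.7,"rx": 0,"ry": 0,"rz": 0},{"jaw": 0,"tx": 0,"ty": 0,"tz": -0.4,"rx": 0,"ry": 0,"rz": -0.7},{"jaw": 0,"tx": 0,"ty": 0,"tz": 0,"rx": 0,"ry": 0,"rz": -0.9},{"jaw": 0,"tx": 0,"ty": 0,"tz": 0,"rx": 0,"ry": 0,"rz": -0.7}]}}

```text
clock: 22.0
ee_pos: [0.5644, -0.3224, 0.1825]
tcp_rot: [3.14, 0.002, 1.777]
ft_force: [-0.0, -0.5, -1.1]
grip_width: 0.0854
gripper_force: 0.0
```

```bash
python3 go.py .4435,-.2845,.18,1.774
```

```text
rot [0.02 0.02 0.03] shift [ 1.23 -2.21  0.05] now [ 0.5644 -0.3224  0.1825] [3.140e+00 2.000e-03 1.777e+00] t 22.0 w 0.0854
```

Emit:
{"fn": "send_rows", "kwargs": {"plan": [{"jaw": 0,"tx": 0.2,"ty": -0.4,"tz": 0,"rx": 0,"ry": 0,"rz": 0},{"jaw": 0,"tx": 0.3,"ty": -0.6,"tz": 0,"rx": 0,"ry": 0,"rz": 0},{"jaw": 0,"tx": 0.3,"ty": -0.6,"tz": 0,"rx": 0,"ry": 0,"rz": 0},{"jaw": 0,"tx": 0.3,"ty": -0.4,"tz": 0,"rx": 0,"ry": 0,"rz": 0},{"jaw": 0,"tx": 0.13,"ty": -0.21,"tz": 0,"rx": 0,"ry": 0,"rz": 0}]}}

```text
clock: 22.5
ee_pos: [0.4419, -0.2836, 0.1815]
tcp_rot: [3.141, 0.0, 1.773]
ft_force: [0.9, 0.6, -0.4]
grip_width: 0.0854
gripper_force: 0.0
```

Emit:
{"fn": "send_rows", "kwargs": {"plan": [{"jaw": 0,"tx": 0,"ty": 0,"tz": 0,"rx": 0,"ry": 0,"rz": 0},{"jaw": 0,"tx": 0,"ty": 0,"tz": 0,"rx": 0,"ry": 0,"rz": 0},{"jaw": 0,"tx": 0,"ty": 0,"tz": 0,"rx": 0,"ry": 0,"rz": 0},{"jaw": 0,"tx": 0,"ty": 0,"tz": 0,"rx": 0,"ry": 0,"rz": 0},{"jaw": 0,"tx": 0,"ty": 0,"tz": 0,"rx": 0,"ry": 0,"rz": 0}]}}

```text
clock: 23.0
ee_pos: [0.4437, -0.2843, 0.181]
tcp_rot: [-3.141, -0.0, 1.774]
ft_force: [-0.4, 0.2, 1.3]
grip_width: 0.0854
gripper_force: 0.0
```

```bash
python3 go.py .4435,-.2845,.077,1.774
```

```text
rot [-0. -0.  0.] shift [-0.   -0.    2.08] now [ 0.4437 -0.2843  0.181 ] [-3.141 -0.     1.774] t 23.0 w 0.0854
```

Emit:
{"fn": "send_rows", "kwargs": {"plan": [{"jaw": 0,"tx": 0,"ty": 0,"tz": 0.6,"rx": 0,"ry": 0,"rz": 0},{"jaw": 0,"tx": 0,"ty": 0,"tz": 0.7,"rx": 0,"ry": 0,"rz": 0},{"jaw": 0,"tx": 0,"ty": 0,"tz": 0.5,"rx": 0,"ry": 0,"rz": 0},{"jaw": 0,"tx": 0,"ty": 0,"tz": 0.28,"rx": 0,"ry": 0,"rz": 0},{"jaw": 0,"tx": 0,"ty": 0,"tz": 0,"rx": 0,"ry": 0,"rz": 0}]}}

```text
clock: 23.5
ee_pos: [0.4426, -0.2836, 0.0753]
tcp_rot: [-3.139, -0.003, 1.774]
ft_force: [0.1, 0.7, 0.4]
grip_width: 0.0852
gripper_force: 0.0
```

Emit:
{"fn": "send_rows", "kwargs": {"plan": [{"jaw": 1,"tx": 0,"ty": 0,"tz": 0,"rx": 0,"ry": 0,"rz": 0},{"jaw": 1,"tx": 0,"ty": 0,"tz": 0,"rx": 0,"ry": 0,"rz": 0},{"jaw": 1,"tx": 0,"ty": 0,"tz": 0,"rx": 0,"ry": 0,"rz": 0},{"jaw": 1,"tx": 0,"ty": 0,"tz": 0,"rx": 0,"ry": 0,"rz": 0},{"jaw": 1,"tx": 0,"ty": 0,"tz": 0,"rx": 0,"ry": 0,"rz": 0}]}}

```text
clock: 24.0
ee_pos: [0.4442, -0.2848, 0.0789]
tcp_rot: [3.14, 0.002, 1.774]
ft_force: [-0.1, -0.0, 6.6]
grip_width: 0.0396
gripper_force: 41.5
```

Emit:
{"fn": "send_rows", "kwargs": {"plan": [{"jaw": 1,"tx": 0,"ty": 0,"tz": 0,"rx": 0,"ry": 0,"rz": 0},{"jaw": 1,"tx": 0,"ty": 0,"tz": -0.5,"rx": 0,"ry": 0,"rz": 0},{"jaw": 1,"tx": 0,"ty": 0,"tz": -0.7,"rx": 0,"ry": 0,"rz": 0.7},{"jaw": 1,"tx": 0,"ty": 0,"tz": -0.8,"rx": 0,"ry": 0,"rz": 0.9},{"jaw": 1,"tx": 0,"ty": 0,"tz": -0.5,"rx": 0,"ry": 0,"rz": 0.7}]}}

```text
clock: 24.5
ee_pos: [0.4437, -0.2845, 0.2054]
tcp_rot: [3.139, 0.002, 1.54]
ft_force: [1.1, 0.2, -1.2]
grip_width: 0.0393
gripper_force: 40.8
```

```bash
python3 go.py .5626,-.3928,.2,1.544
```

```text
rot [ 0.03  0.02 -0.04] shift [-2.1   2.43  0.11] now [ 0.4437 -0.2845  0.2054] [3.139e+00 2.000e-03 1.540e+00] t 24.5 w 0.0393
```

Emit:
{"fn": "send_rows", "kwargs": {"plan": [{"jaw": 1,"tx": -0.3,"ty": 0.4,"tz": 0,"rx": 0,"ry": 0,"rz": -0.04},{"jaw": 1,"tx": -0.5,"ty": 0.6,"tz": 0,"rx": 0,"ry": 0,"rz": 0},{"jaw": 1,"tx": -0.5,"ty": 0.6,"tz": 0,"rx": 0,"ry": 0,"rz": 0},{"jaw": 1,"tx": -0.5,"ty": 0.5,"tz": 0,"rx": 0,"ry": 0,"rz": 0},{"jaw": 1,"tx": -0.3,"ty": 0.33,"tz": 0,"rx": 0,"ry": 0,"rz": 0}]}}

```text
clock: 25.0
ee_pos: [0.5631, -0.3933, 0.201]
tcp_rot: [-3.14, -0.001, 1.547]
ft_force: [-1.3, -0.8, -1.4]
grip_width: 0.0393
gripper_force: 40.9
```

Emit:
{"fn": "send_rows", "kwargs": {"plan": [{"jaw": 1,"tx": 0,"ty": 0,"tz": 0.2,"rx": 0,"ry": 0,"rz": 0},{"jaw": 1,"tx": 0,"ty": 0,"tz": 0.5,"rx": 0,"ry": 0,"rz": 0},{"jaw": 1,"tx": 0,"ty": 0,"tz": 0.5,"rx": 0,"ry": 0,"rz": 0},{"jaw": 1,"tx": 0,"ty": 0,"tz": 0.3,"rx": 0,"ry": 0,"rz": 0},{"jaw": 1,"tx": 0,"ty": 0,"tz": 0,"rx": 0,"ry": 0,"rz": 0}]}}

```text
clock: 25.5
ee_pos: [0.5609, -0.3908, 0.1239]
tcp_rot: [-3.137, -0.004, 1.548]
ft_force: [-0.3, 0.5, -1.4]
grip_width: 0.0394
gripper_force: 41.0
```

Emit:
{"fn": "send_rows", "kwargs": {"plan": [{"jaw": 1,"tx": 0,"ty": 0,"tz": 0,"rx": 0,"ry": 0,"rz": 0},{"jaw": 1,"tx": 0,"ty": 0,"tz": 0,"rx": 0,"ry": 0,"rz": 0},{"jaw": 1,"tx": 0,"ty": 0,"tz": 0,"rx": 0,"ry": 0,"rz": 0},{"jaw": 1,"tx": 0,"ty": 0,"tz": 0,"rx": 0,"ry": 0,"rz": 0},{"jaw": 1,"tx": 0,"ty": 0,"tz": 0,"rx": 0,"ry": 0,"rz": 0}]}}

```text
clock: 26.0
ee_pos: [0.5625, -0.3922, 0.1278]
tcp_rot: [3.141, 0.001, 1.548]
ft_force: [-0.5, 0.1, -0.7]
grip_width: 0.0391
gripper_force: 41.1
```

```bash
python3 go.py .5626,-.3928,.0855,1.544
```

```text
rot [0.01 0.01 0.04] shift [-0.01  0.    0.85] now [ 0.5625 -0.3922  0.1278] [3.141e+00 1.000e-03 1.548e+00] t 26.0 w 0.0391
```

Emit:
{"fn": "send_rows", "kwargs": {"plan": [{"jaw": 1,"tx": 0,"ty": 0,"tz": 0.3,"rx": 0,"ry": 0,"rz": 0.04},{"jaw": 1,"tx": 0,"ty": 0,"tz": 0.2,"rx": 0,"ry": 0,"rz": 0},{"jaw": 1,"tx": 0,"ty": 0,"tz": 0.15,"rx": 0,"ry": 0,"rz": 0},{"jaw": 1,"tx": 0,"ty": 0,"tz": 0.1,"rx": 0,"ry": 0,"rz": 0},{"jaw": 1,"tx": 0,"ty": 0,"tz": 0.06,"rx": 0,"ry": 0,"rz": 0}]}}

```text
clock: 26.5
ee_pos: [0.5621, -0.3919, 0.0861]
tcp_rot: [-3.141, -0.001, 1.544]
ft_force: [-4.8, 4.3, 13.1]
grip_width: 0.0394
gripper_force: 42.9
```

Emit:
{"fn": "send_rows", "kwargs": {"plan": [{"jaw": 1,"tx": 0,"ty": 0,"tz": 0.03,"rx": 0,"ry": 0,"rz": 0},{"jaw": 1,"tx": 0,"ty": 0,"tz": 0,"rx": 0,"ry": 0,"rz": 0},{"jaw": 1,"tx": 0,"ty": 0,"tz": 0,"rx": 0,"ry": 0,"rz": 0},{"jaw": 1,"tx": 0,"ty": 0,"tz": 0,"rx": 0,"ry": 0,"rz": 0},{"jaw": 1,"tx": 0,"ty": 0,"tz": 0,"rx": 0,"ry": 0,"rz": 0}]}}

```text
clock: 27.0
ee_pos: [0.5626, -0.3922, 0.086]
tcp_rot: [3.141, 0.001, 1.544]
ft_force: [-1.7, 1.8, 3.5]
grip_width: 0.0394
gripper_force: 41.6
```

```bash
python3 go.py .5626,-.3928,.0855,1.544
```

```text
rot [ 0.01  0.01 -0.  ] shift [-0.01  0.    0.01] now [ 0.5626 -0.3922  0.086 ] [3.141e+00 1.000e-03 1.544e+00] t 27.0 w 0.0394
```

Emit:
{"fn": "send_rows", "kwargs": {"plan": [{"jaw": 0.5,"tx": 0,"ty": 0,"tz": 0,"rx": 0,"ry": 0,"rz": 0},{"jaw": 0.2,"tx": 0,"ty": 0,"tz": 0,"rx": 0,"ry": 0,"rz": 0},{"jaw": 0,"tx": 0,"ty": 0,"tz": 0,"rx": 0,"ry": 0,"rz": 0},{"jaw": 0,"tx": 0,"ty": 0,"tz": 0,"rx": 0,"ry": 0,"rz": 0},{"jaw": 0,"tx": 0,"ty": 0,"tz": -0.4,"rx": 0,"ry": 0,"rz": 0}]}}

```text
clock: 27.5
ee_pos: [0.561, -0.391, 0.1017]
tcp_rot: [-3.136, -0.004, 1.544]
ft_force: [-0.7, 1.1, -0.5]
grip_width: 0.0852
gripper_force: 0.0
```

Emit:
{"fn": "send_rows", "kwargs": {"plan": [{"jaw": 0,"tx": 0,"ty": 0,"tz": -0.8,"rx": 0,"ry": 0,"rz": 0},{"jaw": 0,"tx": 0,"ty": 0,"tz": -0.8,"rx": 0,"ry": 0,"rz": 0},{"jaw": 0,"tx": 0.3,"ty": -0.1,"tz": -0.8,"rx": 0,"ry": 0,"rz": 0},{"jaw": 0,"tx": 0.5,"ty": -0.2,"tz": -0.8,"rx": 0,"ry": 0,"rz": 0},{"jaw": 0,"tx": 0.6,"ty": -0.2,"tz": -0.8,"rx": 0,"ry": 0,"rz": 0}]}}

```text
clock: 28.0
ee_pos: [0.5388, -0.3216, 0.3058]
tcp_rot: [-3.142, 0.0, 1.543]
ft_force: [1.1, -0.8, 0.1]
grip_width: 0.0851
gripper_force: 0.0
```

Emit:
{"fn": "send_rows", "kwargs": {"plan": [{"jaw": 0,"tx": 0.6,"ty": -0.2,"tz": -0.5,"rx": 0,"ry": 0,"rz": 0},{"jaw": 0,"tx": 0.6,"ty": -0.2,"tz": 0,"rx": 0,"ry": 0,"rz": 0},{"jaw": 0,"tx": 0.4,"ty": 0,"tz": 0,"rx": 0,"ry": 0,"rz": 0},{"jaw": 0,"tx": 0,"ty": 0,"tz": 0,"rx": 0,"ry": 0,"rz": 0},{"jaw": 0,"tx": 0,"ty": 0,"tz": 0,"rx": 0,"ry": 0,"rz": 0}]}}

```text
clock: 28.5
ee_pos: [0.5216, -0.2415, 0.3296]
tcp_rot: [3.141, 0.0, 1.544]
ft_force: [0.9, 0.7, -0.5]
grip_width: 0.0851
gripper_force: 0.0
```

```bash
python3 go.py .45,.30,.33,1.5; python3 - <<'E'
from h import *
snap('w7')
d=load("w7");im=d["im"].copy()
for i,H in enumerate((.064,.078,.092,.106)):
    o=(.105,.035,-.035,-.105)[i];x,y=.5654+o*.0268,-.2878+o
    for z,sx,sy in((.015,.046,.046),(H+.007,.04,.02)):
        q=proj(d,box(x,y,-.0268,sx,sy,z,z))[[0,2,6,4]]
        cv2.polylines(im,[np.round(q).astype(int)],True,(0,0,255),1)
cv2.imwrite("pics/w7c.png",cv2.resize(im[0:400,330:560],None,fx=1.5,fy=1.5,interpolation=2))
E
```

```text
rot [0.   0.   0.44] shift [ 1.07e+01 -2.20e+00 -1.00e-02] now [ 0.5216 -0.2415  0.3296] [3.141 0.    1.544] t 28.5 w 0.0851
```

View pics/w7c.png

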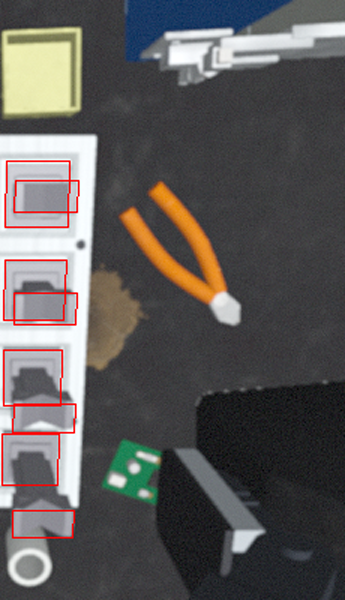

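Emit:
{"fn": "send_rows", "kwargs": {"plan": [{"jaw": 0,"tx": 0.3,"ty": -0.6,"tz": 0,"rx": 0,"ry": 0,"rz": 0.44},{"jaw": 0,"tx": 0.7,"ty": -0.6,"tz": 0,"rx": 0,"ry": 0,"rz": 0},{"jaw": 0,"tx": 0.8,"ty": -0.4,"tz": 0,"rx": 0,"ry": 0,"rz": 0},{"jaw": 0,"tx": 0.8,"ty": -0.2,"tz": 0,"rx": 0,"ry": 0,"rz": 0},{"jaw": 0,"tx": 0.8,"ty": 0,"tz": 0,"rx": 0,"ry": 0,"rz": 0}]}}

```text
clock: 29.05
ee_pos: [0.4424, -0.0665, 0.3298]
tcp_rot: [3.141, 0.0, 1.497]
ft_force: [1.0, -0.8, 0.8]
grip_width: 0.0852
gripper_force: 0.0
```

Emit:
{"fn": "send_rows", "kwargs": {"plan": [{"jaw": 0,"tx": 0.8,"ty": 0,"tz": 0,"rx": 0,"ry": 0,"rz": 0},{"jaw": 0,"tx": 0.8,"ty": 0,"tz": 0,"rx": 0,"ry": 0,"rz": 0},{"jaw": 0,"tx": 0.8,"ty": 0,"tz": 0,"rx": 0,"ry": 0,"rz": 0},{"jaw": 0,"tx": 0.8,"ty": 0,"tz": 0,"rx": 0,"ry": 0,"rz": 0},{"jaw": 0,"tx": 0.8,"ty": 0,"tz": 0,"rx": 0,"ry": 0,"rz": 0}]}}

```text
clock: 29.55
ee_pos: [0.4578, 0.1336, 0.3292]
tcp_rot: [-3.141, 0.0, 1.498]
ft_force: [0.9, -0.4, 0.7]
grip_width: 0.0854
gripper_force: 0.0
```

Emit:
{"fn": "send_rows", "kwargs": {"plan": [{"jaw": 0,"tx": 0.8,"ty": 0,"tz": 0,"rx": 0,"ry": 0,"rz": 0},{"jaw": 0,"tx": 0.6,"ty": 0,"tz": 0,"rx": 0,"ry": 0,"rz": 0},{"jaw": 0,"tx": 0.3,"ty": 0,"tz": 0,"rx": 0,"ry": 0,"rz": 0},{"jaw": 0,"tx": 0,"ty": 0,"tz": 0,"rx": 0,"ry": 0,"rz": 0},{"jaw": 0,"tx": 0,"ty": 0,"tz": 0,"rx": 0,"ry": 0,"rz": 0}]}}

```text
clock: 30.05
ee_pos: [0.4638, 0.2165, 0.3293]
tcp_rot: [-3.141, 0.001, 1.499]
ft_force: [-0.5, 0.3, 0.4]
grip_width: 0.0856
gripper_force: 0.0
```

```bash
python3 go.py .45,.25,.33,1.5; python3 - <<'E'
from h import *
snap('w8')
for t in("pipe","pipe_a","pipe_b"): print(t,[(np.round(d["position"],4).tolist(),round(d["confidence"],2)) for d in bot.landmark_of("wrist",t)])
d=load("w8");m=(d["im"].min(2)>130).astype(np.uint8);n,l,st,c=cv2.connectedComponentsWithStats(m)
for i in range(1,n):
    if st[i,4]>400: print(st[i],cv2.minAreaRect(np.argwhere(l==i)[:,::-1].astype(np.int32)))
E
```

```text
rot [-0.    0.01 -0.01] shift [ 0.65 -0.32 -0.01] now [0.4638 0.2165 0.3293] [-3.141e+00  1.000e-03  1.499e+00] t 30.05 w 0.0856
pipe [([0.4745, 0.3083, 0.0133], 0.96), ([0.4894, 0.1149, 0.0095], 0.81)]
pipe_a [([0.4745, 0.3083, 0.0133], 0.96), ([0.4894, 0.1149, 0.0095], 0.81)]
pipe_b [([0.4745, 0.3083, 0.0133], 0.96), ([0.4894, 0.1149, 0.0095], 0.81)]
[    0     0   152   146 14851] ((75.5, 72.5), (151.0, 145.0), 0.0)
[ 152    0   67   51 1641] ((184.9965362548828, 27.514310836791992), (65.32010650634766, 47.3556022644043), 13.626993179321289)
[ 290    0   65  270 6048] ((323.810791015625, 133.3648681640625), (274.2174987792969, 23.837852478027344), 80.53767395019531)
[ 367   35   70   26 1055] ((401.4077453613281, 47.34539031982422), (68.46446990966797, 24.81899642944336), 2.8624050617218018)
[368  62  32  23 487] ((383.4795837402344, 74.27459716796875), (22.000186920166016, 30.96322250366211), 84.80557250976562)
[  557    67    83   317 22011] ((598.0, 225.0), (316.0, 82.0), 90.0)
[ 174   69   69   88 3175] ((207.86026000976562, 114.45196533203125), (89.5409164428711, 64.099403381
[... 640 characters left out ...]
312.6764831542969), (140.42811584472656, 73.97335815429688), 75.96376037597656)
[388 278  37  63 801] ((407.0292663574219, 310.18597412109375), (66.71270751953125, 12.513139724731445), 64.35899353027344)
[   0  310   55   73 2051] ((22.171144485473633, 348.56494140625), (87.72760009765625, 34.78226852416992), 50.52754211425781)
[ 172  379   66   59 2425] ((205.461669921875, 408.6356201171875), (56.32041549682617, 64.32879638671875), 83.9909896850586)
[393 410  33  17 432] ((409.1529235839844, 417.9881896972656), (13.805370330810547, 32.826107025146484), 85.60128784179688)
[ 56 455  38  25 508] ((74.14706420898438, 470.5882873535156), (25.46623992919922, 32.49977111816406), 75.96376037597656)
```

View pics/w8.png

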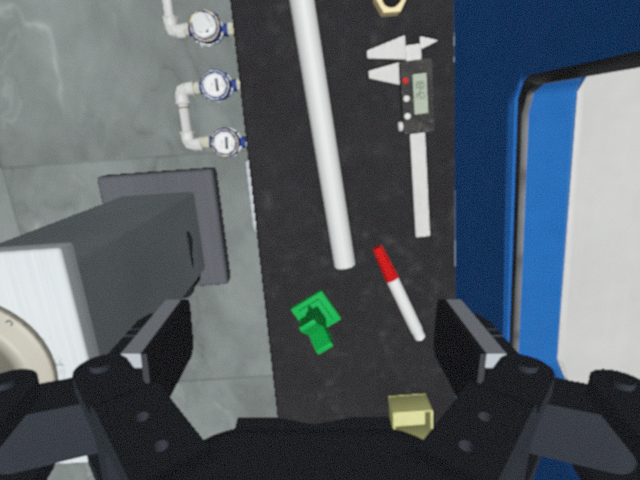

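```bash
cat > pf.py <<'E'
from h import *
import sys
d=load(sys.argv[1]);r0,r1=int(sys.argv[2]),int(sys.argv[3]);m=(d["im"].min(2)>120).astype(np.uint8);n,l,st,c=cv2.connectedComponentsWithStats(m)
i=l[int(sys.argv[5]),int(sys.argv[4])];rows=np.arange(r0,r1);mid=np.array([[np.mean(np.where(l[r]==i)[0]),r] for r in rows])
P=unproj(d,mid,.0125);a=np.polyfit(P[:,1],P[:,0],1);print("x=%.4f%+.4f*y"%(a[1],a[0]),"yaw",-np.arctan(a[0]))
for r in(st[i,1],st[i,1]+st[i,3]-1):
    e=unproj(d,[[np.mean(np.where(l[r]==i)[0]),r]],.0125)[0];print("end",r,e[:2])
E
python3 pf.py w8 10 250 323 133
```

```text
x=0.5057-0.1001*y yaw 0.09973342468594248
end 0 [0.46532747 0.40332603]
end 269 [0.49030936 0.11188245]
```

```bash
python3 go.py .475,.305,.12,1.670
```

```text
rot [ 0.01  0.   -1.72] shift [1.74 0.4  4.2 ] now [0.4636 0.2164 0.3298] [3.141 0.    1.498] t 30.25 w 0.0855
```

Emit:
{"fn": "send_rows", "kwargs": {"plan": [{"jaw": 0,"tx": 0,"ty": 0,"tz": 0,"rx": 0,"ry": 0,"rz": -0.86},{"jaw": 0,"tx": 0,"ty": 0,"tz": 0,"rx": 0,"ry": 0,"rz": -0.86},{"jaw": 0,"tx": 0.4,"ty": 0.1,"tz": 0.5,"rx": 0,"ry": 0,"rz": 0},{"jaw": 0,"tx": 0.5,"ty": 0.1,"tz": 0.8,"rx": 0,"ry": 0,"rz": 0},{"jaw": 0,"tx": 0.5,"ty": 0.1,"tz": 0.8,"rx": 0,"ry": 0,"rz": 0}]}}

```text
clock: 30.75
ee_pos: [0.4718, 0.2886, 0.2242]
tcp_rot: [3.139, -0.001, 1.67]
ft_force: [0.7, 0.2, -0.3]
grip_width: 0.0854
gripper_force: 0.0
```

Emit:
{"fn": "send_rows", "kwargs": {"plan": [{"jaw": 0,"tx": 0.34,"ty": 0.1,"tz": 0.8,"rx": 0,"ry": 0,"rz": 0},{"jaw": 0,"tx": 0,"ty": 0,"tz": 0.8,"rx": 0,"ry": 0,"rz": 0},{"jaw": 0,"tx": 0,"ty": 0,"tz": 0.5,"rx": 0,"ry": 0,"rz": 0},{"jaw": 0,"tx": 0,"ty": 0,"tz": 0,"rx": 0,"ry": 0,"rz": 0},{"jaw": 0,"tx": 0,"ty": 0,"tz": 0,"rx": 0,"ry": 0,"rz": 0}]}}

```text
clock: 31.25
ee_pos: [0.475, 0.3057, 0.1206]
tcp_rot: [3.141, -0.0, 1.671]
ft_force: [-0.2, 0.8, 0.3]
grip_width: 0.0851
gripper_force: 0.0
```

Emit:
{"fn": "send_rows", "kwargs": {"plan": [{"jaw": 0,"tx": 0,"ty": 0,"tz": 0,"rx": 0,"ry": 0,"rz": 0},{"jaw": 0,"tx": 0,"ty": 0,"tz": 0,"rx": 0,"ry": 0,"rz": 0},{"jaw": 0,"tx": 0,"ty": 0,"tz": 0,"rx": 0,"ry": 0,"rz": 0},{"jaw": 0,"tx": 0,"ty": 0,"tz": 0,"rx": 0,"ry": 0,"rz": 0},{"jaw": 0,"tx": 0,"ty": 0,"tz": 0,"rx": 0,"ry": 0,"rz": 0}]}}

```text
clock: 31.75
ee_pos: [0.4746, 0.3061, 0.1198]
tcp_rot: [3.141, -0.0, 1.672]
ft_force: [-0.3, -0.3, -0.3]
grip_width: 0.0853
gripper_force: 0.0
```

```bash
python3 go.py .475,.305,.005,1.670;  python3 - <<'E'
from h import *
snap('w9')
E
python3 pf.py w9 60 280 318 200
```

```text
rot [ 0.   -0.    0.02] shift [-0.02  0.01  2.3 ] now [0.4746 0.3061 0.1198] [ 3.141 -0.     1.672] t 31.75 w 0.0853
x=0.5056-0.1004*y yaw 0.10007959622853568
end 0 [0.46172691 0.43790487]
end 424 [0.48891793 0.16121192]
```

View pics/w9.png

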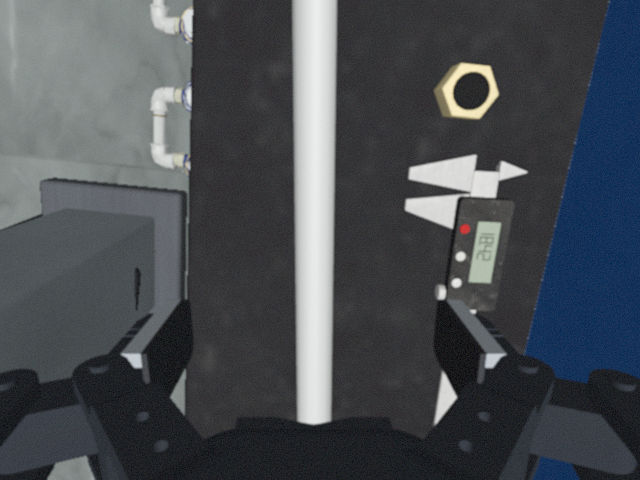

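Emit:
{"fn": "send_rows", "kwargs": {"plan": [{"jaw": 0.35,"tx": 0,"ty": 0,"tz": 0.6,"rx": 0,"ry": 0,"rz": 0},{"jaw": 0.35,"tx": 0,"ty": 0,"tz": 0.7,"rx": 0,"ry": 0,"rz": 0},{"jaw": 0.35,"tx": 0,"ty": 0,"tz": 0.5,"rx": 0,"ry": 0,"rz": 0},{"jaw": 0.35,"tx": 0,"ty": 0,"tz": 0.2,"rx": 0,"ry": 0,"rz": 0},{"jaw": 0.35,"tx": 0,"ty": 0,"tz": 0.1,"rx": 0,"ry": 0,"rz": 0}]}}

```text
clock: 32.3
ee_pos: [0.4742, 0.3059, 0.0138]
tcp_rot: [-3.14, 0.001, 1.672]
ft_force: [0.3, -0.7, 0.1]
grip_width: 0.0555
gripper_force: 0.0
```

Emit:
{"fn": "send_rows", "kwargs": {"plan": [{"jaw": 0.35,"tx": 0,"ty": 0,"tz": 0.1,"rx": 0,"ry": 0,"rz": 0},{"jaw": 0.35,"tx": 0,"ty": 0,"tz": 0.06,"rx": 0,"ry": 0,"rz": 0},{"jaw": 0.35,"tx": 0,"ty": 0,"tz": 0,"rx": 0,"ry": 0,"rz": 0},{"jaw": 0.35,"tx": 0,"ty": 0,"tz": 0,"rx": 0,"ry": 0,"rz": 0},{"jaw": 0.35,"tx": 0,"ty": 0,"tz": 0,"rx": 0,"ry": 0,"rz": 0}]}}

```text
clock: 32.8
ee_pos: [0.4748, 0.3062, 0.0071]
tcp_rot: [3.141, -0.0, 1.672]
ft_force: [-0.9, -1.2, 0.2]
grip_width: 0.0554
gripper_force: 0.0
```

```bash
python3 go.py .475,.305,.005,1.670
```

```text
rot [ 0.01 -0.    0.02] shift [-0.02  0.    0.04] now [0.4748 0.3062 0.0071] [ 3.141 -0.     1.672] t 32.8 w 0.0554
```

Emit:
{"fn": "send_rows", "kwargs": {"plan": [{"jaw": 0.35,"tx": 0,"ty": 0,"tz": 0.06,"rx": 0,"ry": 0,"rz": 0},{"jaw": 0.35,"tx": 0,"ty": 0,"tz": 0,"rx": 0,"ry": 0,"rz": 0},{"jaw": 1,"tx": 0,"ty": 0,"tz": 0,"rx": 0,"ry": 0,"rz": 0},{"jaw": 1,"tx": 0,"ty": 0,"tz": 0,"rx": 0,"ry": 0,"rz": 0},{"jaw": 1,"tx": 0,"ty": 0,"tz": 0,"rx": 0,"ry": 0,"rz": 0}], "grip_force": 50}}

```text
clock: 33.3
ee_pos: [0.4746, 0.3061, 0.0038]
tcp_rot: [3.141, -0.0, 1.672]
ft_force: [-0.3, -0.6, 2.3]
grip_width: 0.023
gripper_force: 49.3
```

Emit:
{"fn": "send_rows", "kwargs": {"plan": [{"jaw": 1,"tx": 0,"ty": 0,"tz": 0,"rx": 0,"ry": 0,"rz": 0},{"jaw": 1,"tx": 0,"ty": 0,"tz": 0,"rx": 0,"ry": 0,"rz": 0},{"jaw": 1,"tx": 0,"ty": 0,"tz": 0,"rx": 0,"ry": 0,"rz": 0},{"jaw": 1,"tx": 0,"ty": 0,"tz": 0,"rx": 0,"ry": 0,"rz": 0},{"jaw": 1,"tx": 0,"ty": 0,"tz": 0,"rx": 0,"ry": 0,"rz": 0}]}}

```text
clock: 33.8
ee_pos: [0.4747, 0.3061, 0.0038]
tcp_rot: [3.141, -0.0, 1.672]
ft_force: [0.3, -0.8, 3.5]
grip_width: 0.0232
gripper_force: 49.2
```

```bash
python3 go.py .475,.305,.25,1.544
```

```text
rot [ 0.01 -0.    1.28] shift [-0.02  0.01 -4.92] now [0.4747 0.3061 0.0038] [ 3.141 -0.     1.672] t 33.8 w 0.0232
```

Emit:
{"fn": "send_rows", "kwargs": {"plan": [{"jaw": 1,"tx": 0,"ty": 0,"tz": -0.2,"rx": 0,"ry": 0,"rz": 0},{"jaw": 1,"tx": 0,"ty": 0,"tz": -0.4,"rx": 0,"ry": 0,"rz": 0},{"jaw": 1,"tx": 0,"ty": 0,"tz": -0.5,"rx": 0,"ry": 0,"rz": 0},{"jaw": 1,"tx": 0,"ty": 0,"tz": -0.5,"rx": 0,"ry": 0,"rz": 0},{"jaw": 1,"tx": 0,"ty": 0,"tz": -0.5,"rx": 0,"ry": 0,"rz": 0}]}}

```text
clock: 34.3
ee_pos: [0.4741, 0.3058, 0.1095]
tcp_rot: [-3.141, 0.0, 1.672]
ft_force: [0.1, 0.3, -1.4]
grip_width: 0.0232
gripper_force: 49.1
```

Emit:
{"fn": "send_rows", "kwargs": {"plan": [{"jaw": 1,"tx": 0,"ty": 0,"tz": -0.5,"rx": 0,"ry": 0,"rz": 0},{"jaw": 1,"tx": 0,"ty": 0,"tz": -0.5,"rx": 0,"ry": 0,"rz": 0.2},{"jaw": 1,"tx": 0,"ty": 0,"tz": -0.5,"rx": 0,"ry": 0,"rz": 0.4},{"jaw": 1,"tx": 0,"ty": 0,"tz": -0.5,"rx": 0,"ry": 0,"rz": 0.4},{"jaw": 1,"tx": 0,"ty": 0,"tz": -0.3,"rx": 0,"ry": 0,"rz": 0.28}]}}

```text
clock: 34.8
ee_pos: [0.4747, 0.3061, 0.2259]
tcp_rot: [3.14, -0.001, 1.542]
ft_force: [-0.5, -0.5, -1.5]
grip_width: 0.0231
gripper_force: 49.1
```

```bash
python3 go.py .475,-.2895,.23,1.544 .5654,-.2895,.23,1.544; python3 - <<'E'
from h import *
snap('w10')
E
```

```text
rot [ 0.02 -0.01 -0.02] shift [-11.91   0.33  -0.08] now [0.4747 0.3061 0.2259] [ 3.140e+00 -1.000e-03  1.542e+00] t 34.8 w 0.0231
rot [ 0.02 -0.01 -0.02] shift [-11.86   2.13  -0.08] now [0.4747 0.3061 0.2259] [ 3.140e+00 -1.000e-03  1.542e+00] t 34.8 w 0.0231
```

View pics/w10.png

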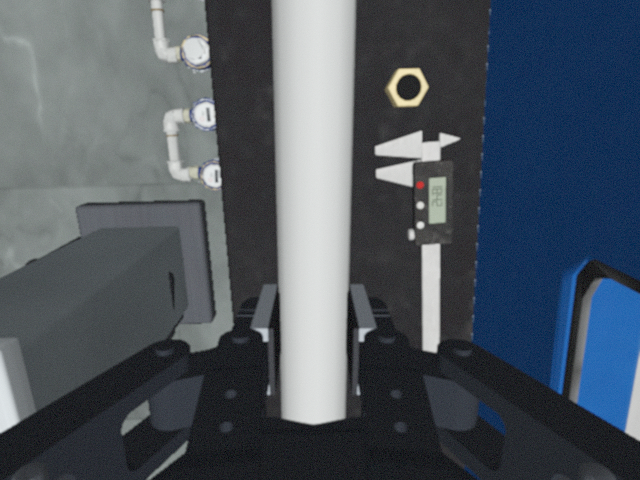

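Emit:
{"fn": "send_rows", "kwargs": {"plan": [{"jaw": 1,"tx": -0.3,"ty": 0,"tz": 0,"rx": 0,"ry": 0,"rz": 0},{"jaw": 1,"tx": -0.5,"ty": 0,"tz": 0,"rx": 0,"ry": 0,"rz": 0},{"jaw": 1,"tx": -0.6,"ty": 0,"tz": 0,"rx": 0,"ry": 0,"rz": 0},{"jaw": 1,"tx": -0.6,"ty": 0,"tz": 0,"rx": 0,"ry": 0,"rz": 0},{"jaw": 1,"tx": -0.6,"ty": 0,"tz": 0,"rx": 0,"ry": 0,"rz": 0}]}}

```text
clock: 35.35
ee_pos: [0.47, 0.174, 0.2213]
tcp_rot: [-3.138, 0.001, 1.544]
ft_force: [0.5, -0.0, -0.9]
grip_width: 0.023
gripper_force: 49.2
```

Emit:
{"fn": "send_rows", "kwargs": {"plan": [{"jaw": 1,"tx": -0.6,"ty": 0,"tz": 0,"rx": 0,"ry": 0,"rz": 0},{"jaw": 1,"tx": -0.6,"ty": 0,"tz": 0,"rx": 0,"ry": 0,"rz": 0},{"jaw": 1,"tx": -0.6,"ty": 0,"tz": 0,"rx": 0,"ry": 0,"rz": 0},{"jaw": 1,"tx": -0.6,"ty": 0,"tz": 0,"rx": 0,"ry": 0,"rz": 0},{"jaw": 1,"tx": -0.6,"ty": 0,"tz": 0,"rx": 0,"ry": 0,"rz": 0}]}}

```text
clock: 35.85
ee_pos: [0.4656, 0.0243, 0.2215]
tcp_rot: [-3.138, 0.0, 1.544]
ft_force: [-0.2, 0.7, -1.9]
grip_width: 0.0232
gripper_force: 49.2
```

Emit:
{"fn": "send_rows", "kwargs": {"plan": [{"jaw": 1,"tx": -0.6,"ty": 0,"tz": 0,"rx": 0,"ry": 0,"rz": 0},{"jaw": 1,"tx": -0.6,"ty": 0,"tz": 0,"rx": 0,"ry": 0,"rz": 0},{"jaw": 1,"tx": -0.6,"ty": 0,"tz": 0,"rx": 0,"ry": 0,"rz": 0},{"jaw": 1,"tx": -0.6,"ty": 0,"tz": 0,"rx": 0,"ry": 0,"rz": 0},{"jaw": 1,"tx": -0.6,"ty": 0,"tz": 0,"rx": 0,"ry": 0,"rz": 0}]}}

```text
clock: 36.35
ee_pos: [0.4614, -0.1254, 0.2215]
tcp_rot: [-3.138, -0.001, 1.544]
ft_force: [1.1, 0.1, -1.7]
grip_width: 0.0233
gripper_force: 49.2
```

Emit:
{"fn": "send_rows", "kwargs": {"plan": [{"jaw": 1,"tx": -0.6,"ty": 0.1,"tz": 0,"rx": 0,"ry": 0,"rz": 0},{"jaw": 1,"tx": -0.6,"ty": 0.2,"tz": 0,"rx": 0,"ry": 0,"rz": 0},{"jaw": 1,"tx": -0.6,"ty": 0.3,"tz": 0,"rx": 0,"ry": 0,"rz": 0},{"jaw": 1,"tx": -0.6,"ty": 0.4,"tz": 0,"rx": 0,"ry": 0,"rz": 0},{"jaw": 1,"tx": -0.5,"ty": 0.4,"tz": 0,"rx": 0,"ry": 0,"rz": 0}]}}

```text
clock: 36.85
ee_pos: [0.528, -0.2726, 0.2213]
tcp_rot: [-3.138, -0.001, 1.543]
ft_force: [0.8, 0.4, -1.3]
grip_width: 0.0231
gripper_force: 49.2
```

Emit:
{"fn": "send_rows", "kwargs": {"plan": [{"jaw": 1,"tx": -0.3,"ty": 0.4,"tz": 0,"rx": 0,"ry": 0,"rz": 0},{"jaw": 1,"tx": 0,"ty": 0.3,"tz": 0,"rx": 0,"ry": 0,"rz": 0},{"jaw": 1,"tx": 0,"ty": 0,"tz": 0,"rx": 0,"ry": 0,"rz": 0},{"jaw": 1,"tx": 0,"ty": 0,"tz": 0,"rx": 0,"ry": 0,"rz": 0},{"jaw": 1,"tx": 0,"ty": 0,"tz": 0,"rx": 0,"ry": 0,"rz": 0}]}}

```text
clock: 37.35
ee_pos: [0.5626, -0.2865, 0.223]
tcp_rot: [-3.14, -0.0, 1.544]
ft_force: [-0.1, -0.1, -1.0]
grip_width: 0.0232
gripper_force: 49.3
```

```bash
python3 go.py .5654,-.2895,.0895,1.544
```

```text
rot [-0.01 -0.   -0.  ] shift [-0.06  0.06  2.67] now [ 0.5626 -0.2865  0.223 ] [-3.14  -0.     1.544] t 37.35 w 0.0232
```

Emit:
{"fn": "send_rows", "kwargs": {"plan": [{"jaw": 1,"tx": -0.06,"ty": 0.06,"tz": 0,"rx": 0,"ry": 0,"rz": 0},{"jaw": 1,"tx": 0,"ty": 0,"tz": 0,"rx": 0,"ry": -0.5,"rz": 0},{"jaw": 1,"tx": 0,"ty": 0,"tz": 0,"rx": 0,"ry": -0.5,"rz": 0},{"jaw": 1,"tx": 0,"ty": 0,"tz": 0,"rx": 0,"ry": -0.5,"rz": 0},{"jaw": 1,"tx": 0,"ty": 0,"tz": 0,"rx": 0,"ry": -0.47,"rz": 0}]}}

```text
clock: 37.85
ee_pos: [0.5663, -0.2897, 0.224]
tcp_rot: [3.141, 0.199, 1.544]
ft_force: [0.2, -0.7, -0.7]
grip_width: 0.0227
gripper_force: 49.3
```

Emit:
{"fn": "send_rows", "kwargs": {"plan": [{"jaw": 1,"tx": 0.06,"ty": 0,"tz": 0.3,"rx": 0,"ry": 0,"rz": 0},{"jaw": 1,"tx": 0.1,"ty": 0,"tz": 0.5,"rx": 0,"ry": 0,"rz": 0},{"jaw": 1,"tx": 0.1,"ty": 0,"tz": 0.5,"rx": 0,"ry": 0,"rz": 0},{"jaw": 1,"tx": 0.06,"ty": 0,"tz": 0.3,"rx": 0,"ry": 0,"rz": 0},{"jaw": 1,"tx": 0,"ty": 0,"tz": 0,"rx": 0,"ry": 0,"rz": 0}]}}

```text
clock: 38.35
ee_pos: [0.5649, -0.2892, 0.1382]
tcp_rot: [-3.136, 0.194, 1.544]
ft_force: [-0.2, -0.3, -1.9]
grip_width: 0.0228
gripper_force: 49.3
```

Emit:
{"fn": "send_rows", "kwargs": {"plan": [{"jaw": 1,"tx": 0,"ty": 0,"tz": 0,"rx": 0,"ry": 0,"rz": 0},{"jaw": 1,"tx": 0,"ty": 0,"tz": 0,"rx": 0,"ry": 0,"rz": 0},{"jaw": 1,"tx": 0,"ty": 0,"tz": 0,"rx": 0,"ry": 0,"rz": 0},{"jaw": 1,"tx": 0,"ty": 0,"tz": 0,"rx": 0,"ry": 0,"rz": 0},{"jaw": 1,"tx": 0,"ty": 0,"tz": 0,"rx": 0,"ry": 0,"rz": 0}]}}

```text
clock: 38.85
ee_pos: [0.5666, -0.2897, 0.1425]
tcp_rot: [3.141, 0.197, 1.544]
ft_force: [0.4, -0.1, -1.2]
grip_width: 0.023
gripper_force: 49.3
```

```bash
python3 - <<'E'
from h import *
from scipy.spatial.transform import Rotation as R
s=bot.observe();A=R.from_euler("xyz",s["tcp_rot"]);print(s["ee_pos"],s["tcp_rot"],A.as_matrix().round(3).tolist(),A.inv().apply(np.array([.5654,-.2895,.0895])-s["ee_pos"])/.05)
snap('w11')
E
```

```text
[ 0.56662519 -0.28967637  0.1424967 ] [3.14079538 0.19738598 1.54367816] [[0.027, 1.0, -0.005], [0.98, -0.027, -0.196], [-0.196, 0.001, -0.981]] [ 0.21066628 -0.02541873  1.0387716 ]
```

View pics/w11.png

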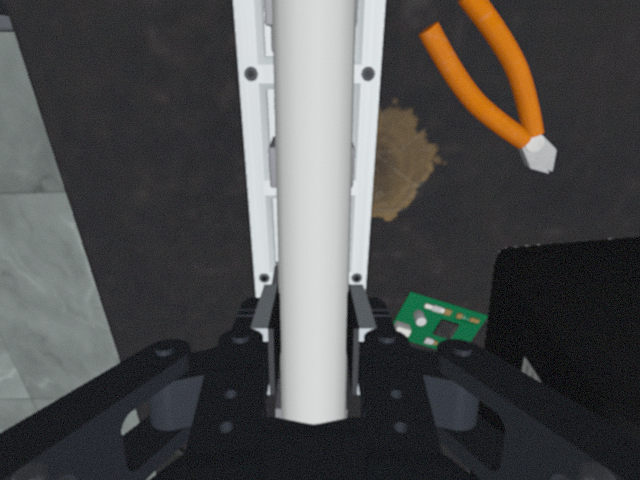

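Emit:
{"fn": "send_rows", "kwargs": {"plan": [{"jaw": 1,"tx": 0.06,"ty": -0.02,"tz": 0.3,"rx": 0,"ry": 0,"rz": 0},{"jaw": 1,"tx": 0.06,"ty": 0,"tz": 0.3,"rx": 0,"ry": 0,"rz": 0},{"jaw": 1,"tx": 0.03,"ty": 0,"tz": 0.15,"rx": 0,"ry": 0,"rz": 0},{"jaw": 1,"tx": 0.02,"ty": 0,"tz": 0.1,"rx": 0,"ry": 0,"rz": 0},{"jaw": 1,"tx": 0,"ty": 0,"tz": 0,"rx": 0,"ry": 0,"rz": 0}]}}

```text
clock: 39.4
ee_pos: [0.565, -0.2893, 0.0972]
tcp_rot: [-3.14, 0.196, 1.544]
ft_force: [0.4, -0.1, -0.8]
grip_width: 0.023
gripper_force: 49.3
```

Emit:
{"fn": "send_rows", "kwargs": {"plan": [{"jaw": 1,"tx": 0.01,"ty": 0,"tz": 0.06,"rx": 0,"ry": 0,"rz": 0},{"jaw": 1,"tx": 0.01,"ty": 0,"tz": 0.05,"rx": 0,"ry": 0,"rz": 0},{"jaw": 1,"tx": 0,"ty": 0,"tz": 0,"rx": 0,"ry": 0,"rz": 0},{"jaw": 1,"tx": 0,"ty": 0,"tz": 0,"rx": 0,"ry": 0,"rz": 0},{"jaw": 1,"tx": 0,"ty": 0,"tz": 0,"rx": 0,"ry": 0,"rz": 0}]}}

```text
clock: 39.9
ee_pos: [0.5656, -0.2897, 0.0933]
tcp_rot: [3.141, 0.197, 1.544]
ft_force: [0.4, 0.1, -0.8]
grip_width: 0.0234
gripper_force: 49.3
```

```bash
python3 - <<'E'
from h import *
s=bot.observe();print(s["ee_pos"],s["tcp_rot"],s["ft_force"],s["ft_torque"])
snap("s2","side");snap("t2","top")
a=cv2.resize(load("s2")["im"][140:240,240:360],None,fx=5,fy=5,interpolation=2)
cv2.imwrite("pics/s2c.png",a)
E
```

```text
[ 0.56556351 -0.28974691  0.09330029] [3.14115415 0.19729294 1.5437048 ] [ 0.37738414  0.0976106  -0.75222696] [ 0.15089013 -0.01763657  0.01338631]
```

Emit:
{"fn": "send_rows", "kwargs": {"plan": [{"jaw": 1,"tx": 0.01,"ty": 0,"tz": 0.05,"rx": 0,"ry": 0,"rz": 0},{"jaw": 1,"tx": 0,"ty": 0,"tz": 0.02,"rx": 0,"ry": 0,"rz": 0},{"jaw": 1,"tx": 0,"ty": 0,"tz": 0,"rx": 0,"ry": 0,"rz": 0},{"jaw": 1,"tx": 0,"ty": 0,"tz": 0,"rx": 0,"ry": 0,"rz": 0},{"jaw": 1,"tx": 0,"ty": 0,"tz": 0,"rx": 0,"ry": 0,"rz": 0}]}}

```text
clock: 40.5
ee_pos: [0.5655, -0.2899, 0.0896]
tcp_rot: [3.141, 0.197, 1.544]
ft_force: [-0.6, 0.5, -0.3]
grip_width: 0.0233
gripper_force: 49.5
```

Emit:
{"fn": "send_rows", "kwargs": {"plan": [{"jaw": 1,"tx": 0,"ty": 0,"tz": 0.03,"rx": 0,"ry": 0,"rz": 0},{"jaw": 1,"tx": 0,"ty": 0,"tz": 0,"rx": 0,"ry": 0,"rz": 0},{"jaw": 1,"tx": 0,"ty": 0,"tz": 0,"rx": 0,"ry": 0,"rz": 0},{"jaw": 1,"tx": 0,"ty": 0,"tz": 0,"rx": 0,"ry": 0,"rz": 0},{"jaw": 1,"tx": 0,"ty": 0,"tz": 0,"rx": 0,"ry": 0,"rz": 0}]}}

```text
clock: 41.0
ee_pos: [0.5659, -0.2902, 0.0894]
tcp_rot: [3.14, 0.198, 1.544]
ft_force: [-1.9, 2.8, 5.6]
grip_width: 0.0228
gripper_force: 50.2
```

```bash
python3 - <<'E'
from h import *
s=bot.observe();print(s["ee_pos"],s["tcp_rot"],s["ft_force"],s["ft_torque"])
E
```

```text
[ 0.5658949  -0.29018577  0.08938257] [3.14007229 0.19771228 1.5436388 ] [-1.90390004  2.80019954  5.55481399] [ 0.33594648  0.34501839 -0.09771157]
```

Emit:
{"fn": "send_rows", "kwargs": {"plan": [{"jaw": 0.6,"tx": 0,"ty": 0,"tz": 0,"rx": 0,"ry": 0,"rz": 0},{"jaw": 0.5,"tx": 0,"ty": 0,"tz": 0,"rx": 0,"ry": 0,"rz": 0},{"jaw": 0.4,"tx": 0,"ty": 0,"tz": 0,"rx": 0,"ry": 0,"rz": 0},{"jaw": 0.3,"tx": 0,"ty": 0,"tz": 0,"rx": 0,"ry": 0,"rz": 0},{"jaw": 0.2,"tx": 0,"ty": 0,"tz": 0,"rx": 0,"ry": 0,"rz": 0}]}}

```text
clock: 41.5
ee_pos: [0.5654, -0.2902, 0.0878]
tcp_rot: [-3.141, 0.197, 1.544]
ft_force: [0.3, 0.2, 0.1]
grip_width: 0.0682
gripper_force: 0.0
```

Emit:
{"fn": "send_rows", "kwargs": {"plan": [{"jaw": 0.2,"tx": 0,"ty": 0,"tz": 0,"rx": 0,"ry": 0,"rz": 0},{"jaw": 0.2,"tx": 0,"ty": 0,"tz": -0.2,"rx": 0,"ry": 0,"rz": 0},{"jaw": 0.2,"tx": 0,"ty": 0,"tz": -0.4,"rx": 0,"ry": 0,"rz": 0},{"jaw": 0.2,"tx": 0,"ty": 0,"tz": -0.6,"rx": 0,"ry": 0,"rz": 0},{"jaw": 0.2,"tx": 0,"ty": 0,"tz": -0.8,"rx": 0,"ry": 0,"rz": 0}]}}

```text
clock: 42.0
ee_pos: [0.5652, -0.2701, 0.186]
tcp_rot: [-3.139, 0.196, 1.544]
ft_force: [1.2, -0.1, 0.3]
grip_width: 0.0681
gripper_force: 0.0
```

Emit:
{"fn": "send_rows", "kwargs": {"plan": [{"jaw": 0.2,"tx": 0,"ty": 0,"tz": -0.9,"rx": 0,"ry": 0.5,"rz": 0},{"jaw": 0.2,"tx": 0,"ty": 0,"tz": -0.9,"rx": 0,"ry": 0.5,"rz": 0},{"jaw": 0.2,"tx": 0,"ty": -0.3,"tz": -0.8,"rx": 0,"ry": 0.5,"rz": 0},{"jaw": 0.2,"tx": 0.2,"ty": -0.3,"tz": -0.4,"rx": 0,"ry": 0.47,"rz": 0},{"jaw": 0.2,"tx": 0,"ty": 0,"tz": 0,"rx": 0,"ry": 0,"rz": 0}]}}

```text
clock: 42.5
ee_pos: [0.5365, -0.2399, 0.3398]
tcp_rot: [3.134, 0.003, 1.543]
ft_force: [0.1, -0.6, 0.4]
grip_width: 0.0685
gripper_force: 0.0
```

```bash
python3 - <<'E'
from h import *
s=bot.observe();print(s["clock"],s["ee_pos"],s["tcp_rot"])
snap("w12");snap("s3","side");snap("t3","top")
a=cv2.resize(load("s3")["im"][130:250,240:360],None,fx=4,fy=4,interpolation=2)
b=cv2.resize(load("w12")["im"][:,220:520],None,fx=1.06,fy=1.0)
o=np.zeros((480,800,3),np.uint8);o[:,:480]=a;o[:,480:480+318]=b;cv2.imwrite("pics/fin.png",o)
for c in("wrist","side","top"):
  for t in("pipe","catch_cup","saddle_1","pipe_a","pipe_b"):
    print(c,t,[(np.round(d["position"],3).tolist(),round(d["confidence"],2)) for d in bot.landmark_of(c,t)])
E
```

```text
42.5 [ 0.53646215 -0.23990091  0.33976869] [3.13353949 0.00348777 1.54299687]
wrist pipe [([0.57, -0.102, 0.061], 0.92), ([0.559, -0.474, 0.133], 0.79), ([0.566, -0.286, 0.098], 0.56)]
wrist catch_cup [([0.569, -0.104, -0.002], 0.9), ([0.565, -0.285, 0.1], 0.36)]
wrist saddle_1 [([0.569, -0.322, 0.011], 0.84), ([0.565, -0.253, 0.003], 0.83), ([0.571, -0.185, 0.006], 0.82), ([0.561, -0.391, 0.01], 0.63)]
wrist pipe_a [([0.57, -0.102, 0.061], 0.92), ([0.559, -0.474, 0.133], 0.79), ([0.566, -0.286, 0.098], 0.56)]
wrist pipe_b [([0.57, -0.102, 0.061], 0.92), ([0.559, -0.474, 0.133], 0.79), ([0.566, -0.286, 0.098], 0.56)]
side pipe [([0.555, -0.472, 0.133], 0.97), ([0.568, -0.29, 0.103], 0.74), ([0.571, -0.1, 0.062], 0.57)]
side catch_cup [([0.566, -0.104, 0.002], 0.51)]
side saddle_1 [([0.454, 0.052, -0.003], 0.76), ([0.569, -0.252, 0.008], 0.63), ([0.567, -0.183, 0.001], 0.6), ([0.563, -0.39, 0.009], 0.45), ([0.562, -0.317, 0.009], 0.4)]
side pipe_a [([0.555, -0.472, 0.133], 0.97), ([0.568, -0.29, 0.103], 0.74), ([0.571, -0.1, 0.062], 0.57)]
side pipe_b [([0.555, -0.472, 0.133], 0.97), ([0.568, -0.29, 0.103], 0.74), ([0.571, -0.1, 0.062], 0.57)]
top pipe [([0.563, -0.475, 0.136], 0.81), ([0.564, -0.286, 0.097], 0.74), ([0.571, -0.097, 0.059], 0.66)]
top catch_cup [([0.567, -0.102, -0.001], 0.55)]
top saddle_1 [([0.454, 0.053, 0.001], 0.88), ([0.574, -0.186, 0.009], 0.74), ([0.565, -0.398, 0.007], 0.6)]
top pipe_a [([0.563, -0.475, 0.136], 0.81), ([0.564, -0.286, 0.097], 0.74), ([0.571, -0.097, 0.059], 0.66)]
top pipe_b [([0.563, -0.475, 0.136], 0.81), ([0.564, -0.286, 0.097], 0.74), ([0.571, -0.097, 0.059], 0.66)]
```

View pics/fin.png

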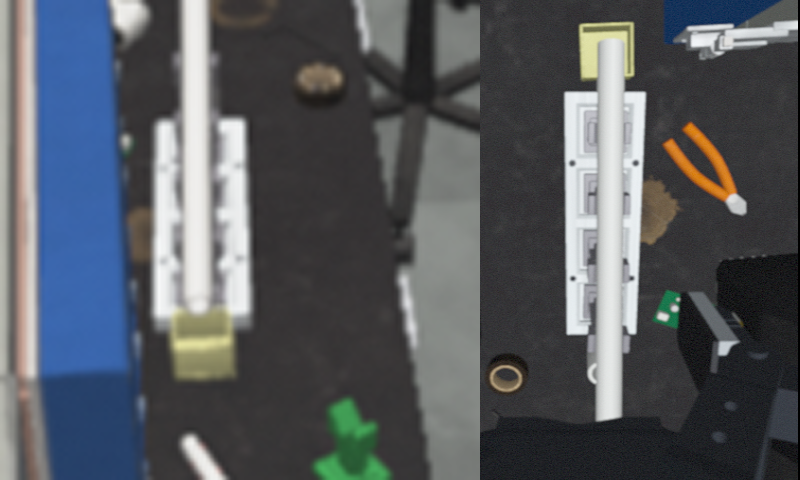

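The pipe lies in line with all four grooves. Its low end is over the cup at about (0.570, -0.101, 0.061), the high end is about 0.134 m up, and nothing is touching the robot. Handing in.

```bash
python3 -c "
from bench import bot
print(bot.close_job())"
```

```text
the job is handed in; nothing more can be done
None
```

I've handed the job in, but no verdict came back. In the last pictures all four saddles stand in order in their pockets, and the pipe lies in the grooves with its low end over the cup, about 61 mm up, and its high end about 134 mm up.

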